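# Pack the sculptor's wax tins and modelling tools into the carrying case

## Robot

A 7-joint arm with a two-finger parallel gripper is mounted at the origin on the work surface. World frame = base frame: x ahead of the robot, y to its left, z up, the work surface at z = 0. Lengths are in mm, angles in rad, forces in N, time in s.
With the tool pointing down it reaches from about 350 to 900 mm from the base axis. Payload 8.1 kg.
Tool frame: the origin (TCP) lies midway between the tips of the shut fingers; the grasp point (between the pads) lies 19 mm behind it; z points along the fingers, y is the line along which they close (so a half turn about z gives the same grasp; the last joint's range is limited). The gripper opens to 85 mm and grips with 20 to 120 N. Pads are 22 mm wide; open, the fingers measure 114 mm over their backs; the gripper's body (76 mm by 85 mm) begins 54 mm behind the grasp point. The pads swing forward as they close: fully open they stand 13 mm farther back than shut.
Start: joints at [1.136, 0.434, 0.025, 1.573, -0.012, 1.134, -0.075], TCP at [203.568, -590.933, 231.323] pointing down, gripper open.
Joint ranges: [-2.62, 2.62], [-0.44, 2.09], [-1.27, 1.32], [0.08, 2.57], [-1.32, 4.46], [0.12, 2], [-2.74, 2.74]. Speed limits (rad/s): [2.22, 2.22, 3.01, 3.01, 3.14, 3.14, 3.14].

## Interface

Orientations are given as a unit quaternion [x, y, z, w].
In Python, from workcell import bot, snapshot, job gives the robot as it stands.
- The arm moves only by the tool apply_moves, never from a script. Its arguments are lists of equal length, an entry for each row: "translation": the shift along the tool's x, y, z normalised to -1 to 1, where 1 is 2.5 cm, a list of three; "angular": the turn, a rotation vector about the tool's x, y, z normalised to -1 to 1, where 1 is 0.1 rad, a list of three; "fingers": the closure, from 0 (fully open) to 1 (shut). A call has 1 to 8 rows; each row shifts and turns the commanded pose from where the row before left it, along the tool's axes as they then stand; what a row does not reach is not made up. A row lasts 1/12 s, in which the tool goes at most 41.7 mm and 7.16 degrees, less where a joint would pass 70% of its speed; a pose out of reach is approached as far as the arm can. A call with a number of a shift or a turn outside -1 to 1 is refused whole. A call with a gripper value outside its range is refused whole. The fingers move at their own pace and stop on an object; "newtons" is the grip in N (left out, the last holds). Time passes only in rows, so rows that do not move let the fingers close. It gives the time, the measured TCP pose, the force, the opening and the grip force at its end, in the units of the state.
- bot.sense(): the state, without advancing time (a new reading comes with each control period).
- snapshot(name): name is "scene" or "top" or "wrist"; returns a dict with "pixels" (400x640x3 uint8, blue, green, red), "mtx" (3x3 intrinsics, pixels), "extrinsics" (4x4, takes a point from camera to world coordinates); the wrist camera has in their place "mount" (4x4, takes a point from camera to tool coordinates, whose origin is the TCP and whose axes are the flange's). Camera axes: x right, y down, z forward; pixel columns grow to the right and rows downward; lengths in mm; the calibration is good to about 2 mm. A picture is of the moment at which its call begins: read the wrist's pose just before it. There is no depth.
- job.sign_off(): hands the job in; it is judged then, once.
The state is a dict: "time": time; "joint_pos": joint angles; "joint_vel": joint speeds; "joint_torque": joint torques, N m; "tcp_pos": TCP position; "tool_rot": TCP orientation; "wrist_force": force on the tool from outside, world axes, zero at the start; "torque": the same for the moment, N m; "finger_gap": opening from 0.0 (shut) to 1.0 (fully open); "finger_force": force on a finger pad.
Only numpy, scipy, OpenCV 4.12 (cv2) and the standard library are available. Lean on these libraries where they do the work, as an engineer would, in place of code of your own. Each camera call takes 0.05 s, during which the arm holds its last target. There are 200 camera calls.

## Task

Pack up the modelling kit: drop each wax tin on the bench upright into a pocket of its own in the wooden case, then lay the cover board over them inside the rim and press it down firmly onto the case for a moment so that it sits level. Then lay the two modelling tools flat on the cover, one on each side of its handle, parallel to it and inside the rim, both blades pointing away from the robot.

Things in the scene. Friction and masses are not known exactly. Their poses are not given: they have to be found in the camera images.
- case: open wooden case, fixed, 204 (x) x 194 mm, 72 high. Origin: centre of its underside, on the bench; x roughly away from the robot (within 0.35 rad). Plywood block inside, top at z = 60, with 4 round pockets (60 mm wide, 52 deep, floor at z = 8) at x = +-40, y = +-38. A rim 10 mm wide stands 12 mm above the block; the recess within it is 184 (x) x 174 mm.
- cover: flat loose board, 176 (x) x 166 mm, 8 thick, 250 g, lying on the bench; on top a central bar handle 50 long (along x), 16 wide, its top at z = 38. Origin: centre of the underside. It lies in the case's recess with 4 mm play all round, x along the case's x, either way round, its origin then 60 mm above the case's.
- tin1: round closed metal tin, 52 mm across, 50 high, about 130 g, standing on the bench. Origin: centre of its underside, z along its axis. Three or four of the like tins tin1 to tin4 are there; the absent read None. It has 4 mm play all round in a pocket and stands 2 mm below the block's top.
- tin2: round closed metal tin, 52 mm across, 50 high, about 130 g, standing on the bench. Origin: centre of its underside, z along its axis. Three or four of the like tins tin1 to tin4 are there; the absent read None. It has 4 mm play all round in a pocket and stands 2 mm below the block's top.
- tin3: round closed metal tin, 52 mm across, 50 high, about 130 g, standing on the bench. Origin: centre of its underside, z along its axis. Three or four of the like tins tin1 to tin4 are there; the absent read None. It has 4 mm play all round in a pocket and stands 2 mm below the block's top.
- tin4: round closed metal tin, 52 mm across, 50 high, about 130 g, standing on the bench. Origin: centre of its underside, z along its axis. Three or four of the like tins tin1 to tin4 are there; the absent read None. It has 4 mm play all round in a pocket and stands 2 mm below the block's top.
- pocket1 (a point): centre of the mouth of pocket 1 of the case, level with the block's top (60 mm above the bench)
- pocket2 (a point): centre of the mouth of pocket 2 of the case, level with the block's top (60 mm above the bench)
- pocket3 (a point): centre of the mouth of pocket 3 of the case, level with the block's top (60 mm above the bench)
- pocket4 (a point): centre of the mouth of pocket 4 of the case, level with the block's top (60 mm above the bench)
- tool1: modelling tool lying on the bench, 150 mm long, 70 g: dark wooden handle 90 x 22 x 18 high (x = -50 to 40 mm), brass ferrule, then a flat steel blade 18 mm wide, 50 long, ending at x = 100, 9 mm above the underside. Origin: handle's underside, 50 mm from its butt; x towards the blade's tip. May start pointing to either side.
- tip1 (a point): tip of the blade of tool1, 100 mm from that tool's origin along its x, 9 mm above the underside
- tool2: modelling tool lying on the bench, 150 mm long, 70 g: dark wooden handle 90 x 22 x 18 high (x = -50 to 40 mm), brass ferrule, then a flat steel blade 18 mm wide, 50 long, ending at x = 100, 9 mm above the underside. Origin: handle's underside, 50 mm from its butt; x towards the blade's tip. May start pointing to either side.
- tip2 (a point): tip of the blade of tool2, 100 mm from that tool's origin along its x, 9 mm above the underside
Things that resemble listed ones, but are neither listed nor needed, are in the scene too. What is shaped like the tool1 but pink is not meant.

How it is judged (in metres and radians):
On the way, in this order (a step that is already met when the one before it is completed fails the run):
1. every tin that is there stands fully down in a pocket of its own ((horizontal distance between tin1 and pocket1 below 0.009 m or horizontal distance between tin1 and pocket2 below 0.009 m or horizontal distance between tin1 and pocket3 below 0.009 m or horizontal distance between tin1 and pocket4 below 0.009 m) and z of each of tin1, tin2, tin3, tin4 in the frame of case below 0.014 m and angle between each of tin1, tin2, tin3, tin4's own z axis and vertical below 0.12 rad and (horizontal distance between tin2 and pocket1 below 0.009 m or horizontal distance between tin2 and pocket2 below 0.009 m or horizontal distance between tin2 and pocket3 below 0.009 m or horizontal distance between tin2 and pocket4 below 0.009 m) and (horizontal distance between tin3 and pocket1 below 0.009 m or horizontal distance between tin3 and pocket2 below 0.009 m or horizontal distance between tin3 and pocket3 below 0.009 m or horizontal distance between tin3 and pocket4 below 0.009 m) and (horizontal distance between tin4 and pocket1 below 0.009 m or horizontal distance between tin4 and pocket2 below 0.009 m or horizontal distance between tin4 and pocket3 below 0.009 m or horizontal distance between tin4 and pocket4 below 0.009 m)), for 0.2 s.
2. the cover lies level inside the rim over the tins and is pressed onto the case, with more than 6 N between the two (all of step 1 and x of cover in the frame of case between -0.009 and 0.009 m and y of cover in the frame of case between -0.009 and 0.009 m and z of cover in the frame of case between 0.056 and 0.0635 m and angle between cover's own z axis and vertical below 0.03 rad and angle between the x axis of cover and the x axis of case, either way round below 0.08 rad and contact force between cover and case above 6 N), for 0.2 s.
At the end, for the whole second after the job is handed in: Each tin present upright in a pocket, on its floor within 6 mm; cover on the block inside the rim, level (0.03 rad); both tools at rest flat on it, one each side of the handle (14 to 82 mm off the centre line), within 0.2 rad of the case's x, blades to +x, ends within 94 mm of the middle (all of step 1 and x of cover in the frame of case between -0.009 and 0.009 m and y of cover in the frame of case between -0.009 and 0.009 m and z of cover in the frame of case between 0.056 and 0.0635 m and angle between cover's own z axis and vertical below 0.03 rad and angle between the x axis of cover and the x axis of case, either way round below 0.08 rad and x of tip1 in the frame of case between 0.035 and 0.094 m and x of tool1 in the frame of case between -0.044 and 0 m and z of tool1 in the frame of case between 0.064 and 0.075 m and angle between the x axis of each of tool1, tool2 and the x axis of case, either way round below 0.2 rad and angle between each of tool1, tool2's own z axis and vertical below 0.08 rad and linear speed of each of tool1, tool2, cover below 0.02 m/s and x of tip2 in the frame of case between 0.035 and 0.094 m and x of tool2 in the frame of case between -0.044 and 0 m and z of tool2 in the frame of case between 0.064 and 0.075 m and ((y of tool1 in the frame of case between 0.014 and 0.082 m and y of tool2 in the frame of case between -0.082 and -0.014 m) or (y of tool2 in the frame of case between 0.014 and 0.082 m and y of tool1 in the frame of case between -0.082 and -0.014 m))); the robot touches nothing.
Of tin1, tin2, tin3, tin4 only 3 to 4 are there at a start; the rules pass over those that are not, and their reading is None.
At some moment in a run one of tin1, tin2, tin3, tin4, tool1, tool2 may be knocked a few centimetres aside while the robot is not near it.
It also fails if it takes over 210 s, if anything falls off the work surface, if the arm or the gripper's body presses on something with over 40 N, if the wrist force passes 120 N, or if a joint passes its speed limit or range.

## Working session

There is one attempt and no reset: what is moved stays moved. The work goes in short steps, Python scripts to look and compute and a tool call to move; the robot and the scene stay as the last step left them, time stands still between calls to the robot, and variables do not carry over. Pictures are saved under pics/ and viewed, at most 14 in all, crops included, and the job is handed in when it is done.

Besides the shell and the picture viewer there is one more tool, called as a command line: name --argument value ..., lists and objects as JSON in quotes. apply_moves: Moves the arm, as the interface text tells. Scaled input: -1 to 1 covers 2.5 cm each way for a shift and 0.1 rad each way for a turn. Its arguments: {"type":"object","properties":{"translation":{"type":"array","items":{"type":"array","items":{"type":"number","minimum":-1,"maximum":1}}},"angular":{"type":"array","items":{"type":"array","items":{"type":"number","minimum":-1,"maximum":1}}},"fingers":{"type":"array","items":{"type":"number"}},"newtons":{"type":"number"}},"required":["translation","angular","fingers"]}

```bash
ls; mkdir -p pics; python3 - <<'E'
from workcell import bot,snapshot,job
import cv2,numpy as np
s=bot.sense();print(s)
for n in("top","scene"):
    d=snapshot(n);cv2.imwrite(f"pics/{n}0.png",d["pixels"]);np.savez(f"{n}0.npz",**d);print(n,d["mtx"].tolist(),np.round(d["extrinsics"],3).tolist())
E
```

```text
pics
{'time': 0.0, 'joint_pos': array([ 1.13641243,  0.43520457,  0.02493182,  1.57410935, -0.01160967,
        1.13397803, -0.07511484]), 'joint_vel': array([-4.11424389e-04, -6.37753154e-04, -6.86859075e-04, -1.29240892e-03,
       -2.68647832e-05,  4.57839788e-04, -1.05281821e-03]), 'joint_torque': array([-8.03889125e-04, -6.70453691e+01,  1.02439988e+00, -3.16208875e+01,
        1.54264632e-02,  1.25362870e-02,  7.81509334e-05]), 'tcp_pos': array([ 203.3884307 , -590.44557524,  230.53217848]), 'tool_rot': array([ 9.86275415e-01,  1.65106635e-01, -1.84729486e-04, -7.55021939e-04]), 'wrist_force': array([ 0.84036462, -0.01968354, -0.53777843]), 'torque': array([-0.09479653,  0.0348768 ,  0.03205768]), 'finger_force': 0.0, 'finger_gap': 1.0014117105675384}
top [[369.76851159571487, 0.0, 318.2309087950019], [0.0, 369.76851159571487, 201.49102439009175], [0.0, 0.0, 1.0]] [[-0.009, -0.983, 0.185, 381.128], [-1.0, 0.007, -0.016, 6.472], [0.015, -0.185, -0.983, 969.682], [0.0, 0.0, 0.0, 1.0]]
scene [[414.9443217513794, 0.0, 323.19231863475727], [0.0, 414.9443217513794, 196.16372712910515], [0.0, 0.0, 1.0]] [[-0.023, 0.526, -0.85, 1513.653], [1.0, 0.011, -0.021, 22.706], [-0.002, -0.85, -0.526, 695.514], [0.0, 0.0, 0.0, 1.0]]
```

View pics/top0.png

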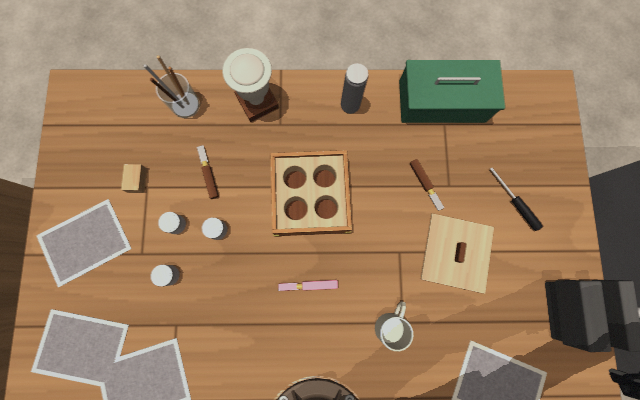

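View pics/scene0.png

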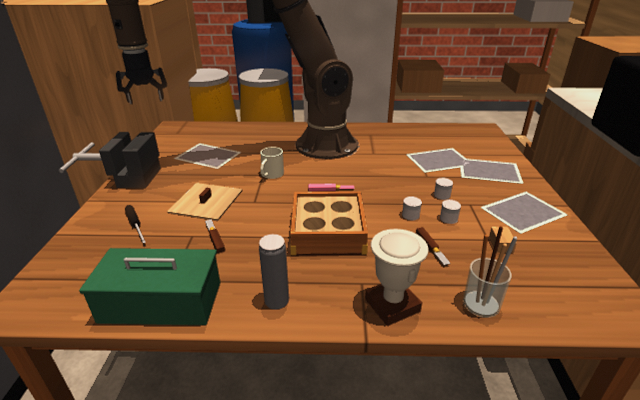

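The top view shows three tins at (171,223), (213,229) and (163,275), the case at (312,193) and the cover with its dark handle at (458,253). The dark-handled tools are at (207,172), blade at (202,150), and (427,185), blade at (438,207). Lookalikes are the pink tool at (308,286) and the screwdriver at (515,200).

Next I make an enlarged crop and a first measurement.

```bash
cat > h.py <<'E'
import cv2,numpy as np
from scipy.spatial.transform import Rotation as R
def ray(d,uv,z,T=None):
    "pixel(s) -> world points on plane z"
    T=d["extrinsics"] if T is None else T
    uv=np.atleast_2d(np.asarray(uv,float))
    c=np.c_[uv,np.ones(len(uv))]@np.linalg.inv(d["mtx"]).T@T[:3,:3].T
    return T[:3,3]+c*((z-T[2,3])/c[:,2])[:,None]
def proj(d,P,T=None):
    T=d["extrinsics"] if T is None else T
    q=(np.atleast_2d(P)-T[:3,3])@T[:3,:3]@d["mtx"].T
    return q[:,:2]/q[:,2:]
def blobs(m,amin):
    n,l,s,c=cv2.connectedComponentsWithStats(m.astype(np.uint8))
    return [(l==i,s[i],c[i]) for i in range(1,n) if s[i][4]>=amin]
E
python3 - <<'E'
import cv2,numpy as np
im=cv2.imread("pics/top0.png")
a=cv2.resize(im[140:295,120:360],None,fx=3.3,fy=3.3,interpolation=cv2.INTER_CUBIC)
cv2.imwrite("pics/c1.png",a)
hsv=cv2.cvtColor(im,cv2.COLOR_BGR2HSV)
for n,(u,v) in dict(tin=(171,222),tin2=(171,231),hand1=(210,185),blade1=(203,154),hand2=(420,172),blade2=(436,202),ferr=(431,193),pocket=(296,208),block=(311,193),table=(250,250),chandle=(460,254),cover=(440,240),rim=(350,190)).items(): print(n,hsv[v,u])
E
```

```text
tin [ 50   7 211]
tin2 [ 30   8 200]
hand1 [ 10 145 116]
blade1 [ 17  21 197]
hand2 [ 10 153 110]
blade2 [ 16  20 193]
ferr [ 23 129 206]
pocket [  9 147 118]
block [ 20  80 206]
table [ 14 127 166]
chandle [ 11 151 110]
cover [ 20  79 206]
rim [ 13 135 117]
```

View pics/c1.png

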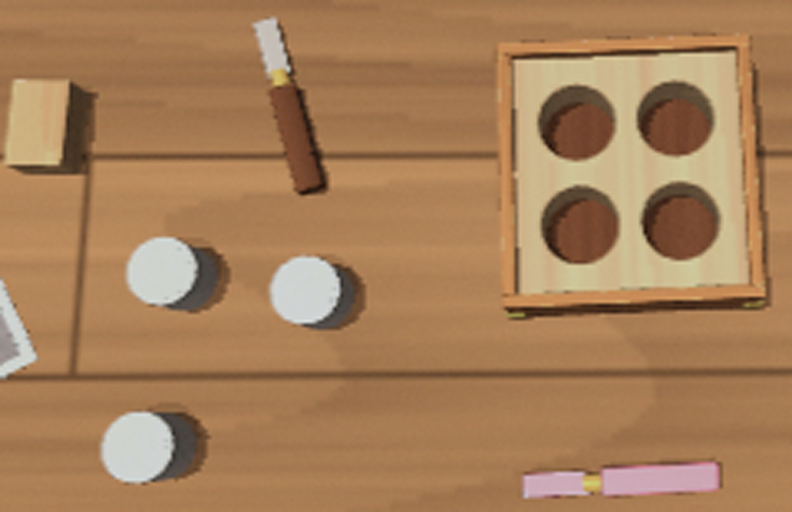

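The crop confirms three white tins, a dark brown tool with a steel blade pointing up-left, the pink decoy at the bottom, and four clear pocket mouths.

```bash
cat > meas.py <<'E'
from h import *
def tins(d,z=50):
    hsv=cv2.cvtColor(d["pixels"],cv2.COLOR_BGR2HSV)
    m=(hsv[...,1]<35)&(hsv[...,2]>170)
    out=[]
    for b,s,c in blobs(m,200):
        if s[4]>900: continue
        cs,_=cv2.findContours(b.astype(np.uint8),cv2.RETR_EXTERNAL,cv2.CHAIN_APPROX_NONE)
        P=ray(d,cs[0][:,0],z)[:,:2]
        (x,y),r=cv2.minEnclosingCircle(P.astype(np.float32))
        C=ray(d,c,z)[0]
        out.append((np.round(C[:2],1),np.round([x,y,2*r],1),np.round(c),s[4]))
    return out
def case(d):
    hsv=cv2.cvtColor(d["pixels"],cv2.COLOR_BGR2HSV)
    m=np.zeros(hsv.shape[:2],bool); m[155:232,278:347]=True
    hole=m&(hsv[...,1]>=100)|(m&(hsv[...,2]<170))
    out=[]
    for b,s,c in blobs(hole,250):
        out.append((ray(d,c,60)[0],c,s[2:5]))
    return out
def dark(d,amin=60):
    hsv=cv2.cvtColor(d["pixels"],cv2.COLOR_BGR2HSV)
    m=(hsv[...,1]>135)&(hsv[...,2]<135)&(hsv[...,0]<14)
    return blobs(m,amin)
E
python3 - <<'E'
from meas import *
d=dict(np.load("top0.npz"))
for t in tins(d): print("tin",*t)
for c in case(d): print("hole",np.round(c[0],1),np.round(c[1],1),c[2])
for b,s,c in dark(d):
    (cx,cy),(w,h),a=cv2.minAreaRect(np.argwhere(b)[:,::-1].astype(np.float32))
    print("dark",s,np.round(c,1),np.round([w,h,a],1))
hsv=cv2.cvtColor(d["pixels"],cv2.COLOR_BGR2HSV)
# blades
m=(hsv[...,1]<60)&(hsv[...,2]>150)
for b,s,c in blobs(m,40):
    if s[4]<300: print("blade?",s,np.round(c,1),np.round(ray(d,c,10)[0],1))
# cover
m=(hsv[...,1]<105)&(hsv[...,1]>50)&(hsv[...,2]>170); m[:,:400]=False
for b,s,c in blobs(m,1500):
    print("cover",s,c); cs,_=cv2.findContours(b.astype(np.uint8),cv2.RETR_EXTERNAL,cv2.CHAIN_APPROX_NONE)
    P=ray(d,cs[0][:,0],8)[:,:2].astype(np.float32); print(cv2.minAreaRect(P))
E
```

```text
tin [ 909.7 -117.1] [ 909.9 -116.6   58.9] [357.  73.] 336
tin [506.  364.6] [505.9 364.1  51.2] [169. 222.] 327
tin [490.6 256.1] [491.  256.2  51.7] [212. 227.] 337
tin [375.5 373.9] [375.5 373.9  50.6] [161. 275.] 356
tin [ 243.5 -186.5] [ 248.  -194.1  104.9] [394. 329.] 533
tin [ 183.9 -389.3] [ 158.7 -398.6  130.1] [481. 355.] 311
hole [639.3 -28.5  60. ] [325.7 168.1] [ 69  64 283]
hole [619.4 -24.6  60. ] [324.2 175.6] [ 24  24 428]
hole [616.9  51.3  60. ] [294.3 176.7] [ 24  23 435]
hole [539.8 -27.2  60. ] [325.7 206.5] [ 24  24 453]
hole [537.1  48.4  60. ] [295.4 207.8] [ 24  24 459]
hole [483.3  -2.3  60. ] [315.9 229.2] [ 69   6 310]
dark [169  69  15  27  70] [175.8  80.8] [29.1  2.7 63.4]
dark [234  87  55  36 709] [261.7 105.9] [33.1 53.1 83.2]
dark [409 159  25  33 312] [421.  174.7] [33.6 10.8 59.4]
dark [201 165  18  34 321] [209.8 181.6] [34.2 11.4 76. ]
dark [285 171  21  17 268] [294.9 179.2] [17.9 17.4 26.6]
dark [314 170  21  17 271] [324.1 178.1] [17.5 18.3 56.3]
dark [315 199  22  20 319] [325.4 208.4] [18.8 20.1 63.4]
dark [286 201  21  19 316] [295.9 209
[... 157 characters left out ...]
04] [586.  356.4] [11. 28. 90.]
blade? [438  77  43   3 125] [459.  78.] [ 916.  -412.1   10. ]
blade? [172  92  25  24 259] [184.3 106.2] [832.2 357.8  10. ]
blade? [197 146  11  16 108] [201.8 153.3] [696.3 303.2  10. ]
blade? [490 168  26  30  75] [502.6 182.4] [ 611.  -505.6   10. ]
blade? [430 193  14  17 110] [436.6 201.2] [ 560.8 -323.7   10. ]
blade? [303 281  34   9 243] [319.4 284.8] [347.3 -10.4  10. ]
blade? [278 283  21   8 126] [287.4 286.4] [344.1  70.6  10. ]
blade? [621 392  15   8  45] [625.8 397.2] [  73.3 -752.1   10. ]
cover [ 422  214   72   80 4111] [457.73072245 253.1386524 ]
((425.93975830078125, -370.5824279785156), (164.9974822998047, 175.3544921875), 76.931640625)
```

```bash
cat > go.py <<'E'
# usage: go.py x y z yaw_deg : what remains, in units of the moves (tool turned about its z by 'turn', translate in present axes)
import sys; from h import *; from workcell import bot
s=bot.sense(); M=R.from_quat(s["tool_rot"]).as_matrix(); yaw=np.degrees(np.arctan2(M[1,0],M[0,0]))
print("t %.2f tcp %s yaw %.2f tilt %s gap %.3f F %s ff %.1f j7 %.2f"%(s["time"],np.round(s["tcp_pos"],1),yaw,np.round(M[:2,2],4),s["finger_gap"],np.round(s["wrist_force"],1),s["finger_force"],s["joint_pos"][6]))
if len(sys.argv)>4:
    g=np.array(sys.argv[1:4],float); y=float(sys.argv[4]); d=g-s["tcp_pos"]
    print("units in tool axes",np.round(M.T@d/25,2),"turn units",round(-np.radians((y-yaw+180)%360-180)/.1,2))
    th=np.radians(y); A=np.array([[np.cos(th),np.sin(th),0],[np.sin(th),-np.cos(th),0],[0,0,-1]])
    print("after turn: ",np.round(A@d/25,2))
E
python3 - <<'E'
from meas import *
d=dict(np.load("top0.npz"))
hsv=cv2.cvtColor(d["pixels"],cv2.COLOR_BGR2HSV)
m=(hsv[...,1]<105)&(hsv[...,1]>50)&(hsv[...,2]>170); m[:,:400]=False
b=max(blobs(m,1500),key=lambda q:q[1][4])[0]
cs,_=cv2.findContours(b.astype(np.uint8),cv2.RETR_EXTERNAL,cv2.CHAIN_APPROX_NONE)
q=cv2.approxPolyDP(cs[0],8,True)[:,0]; P=ray(d,q,8)[:,:2]; print(q.tolist(),np.round(P,1).tolist())
for b,s,c in dark(d):
    if 200<s[0]<206 or s[0] in(409,455):
        z=18 if s[0]!=455 else 38
        p=ray(d,np.argwhere(b)[:,::-1],z)[:,:2]; print(s[0],np.round(p.mean(0),1),cv2.minAreaRect(p.astype(np.float32)))
E
```

```text
[[432, 214], [422, 279], [484, 293], [493, 227]] [[526.9, -309.8], [359.1, -272.9], [322.7, -429.3], [491.2, -468.8]]
409 [ 631.6 -284.1] ((631.4411010742188, -283.2821350097656), (89.6125717163086, 29.79799461364746), 27.008853912353516)
201 [616.  275.8] ((614.5303344726562, 276.1361999511719), (93.92381286621094, 29.52176284790039), 15.834403991699219)
455 [ 425.2 -364.5] ((425.68548583984375, -364.1642150878906), (20.839908599853516, 48.344696044921875), 77.13688659667969)
```

apply_moves --translation '[[0,0,0],[0,0,0],[0,0,0],[0,0,0],[0,0,0]]' --angular '[[0,0,-0.9],[0,0,-0.9],[0,0,-0.9],[0,0,-0.9],[0,0,-0.9]]' --fingers '[0,0,0,0,0]' --newtons 40

```text
time: 0.52
tcp_pos: [203.5, -590.6, 230.8]
tool_rot: [0.924, 0.383, -0.0, -0.0]
wrist_force: [-0.6, 0.2, -0.3]
finger_gap: 0.997
finger_force: 0.0
```

```bash
python3 go.py 490.8 256.1 150 45
```

```text
t 0.52 tcp [ 203.5 -590.6  230.8] yaw 45.05 tilt [-0.0004  0.0009] gap 0.997 F [-0.6  0.2 -0.3] ff 0.0 j7 0.34
units in tool axes [ 32.09 -15.79   3.26] turn units 0.01
after turn:  [ 32.08 -15.82   3.23]
```

apply_moves --translation '[[0.8,-0.4,0],[0.8,-0.4,0],[0.8,-0.4,0],[0.8,-0.4,0],[0.8,-0.4,0],[0.8,-0.4,0],[0.8,-0.4,0],[0.8,-0.4,0]]' --angular '[[0,0,0],[0,0,0],[0,0,0],[0,0,0],[0,0,0],[0,0,0],[0,0,0],[0,0,0]]' --fingers '[0,0,0,0,0,0,0,0]'

```text
time: 1.18
tcp_pos: [260.8, -420.2, 231.0]
tool_rot: [0.925, 0.381, -0.0, -0.0]
wrist_force: [0.6, 0.2, -0.1]
finger_gap: 1.002
finger_force: 0.0
```

apply_moves --translation '[[0.8,-0.4,0],[0.8,-0.4,0],[0.8,-0.4,0],[0.8,-0.4,0],[0.8,-0.4,0],[0.8,-0.4,0],[0.8,-0.4,0],[0.8,-0.4,0]]' --angular '[[0,0,0],[0,0,0],[0,0,0],[0,0,0],[0,0,0],[0,0,0],[0,0,0],[0,0,0]]' --fingers '[0,0,0,0,0,0,0,0]'

```text
time: 1.85
tcp_pos: [317.9, -250.7, 231.1]
tool_rot: [0.925, 0.381, -0.0, -0.0]
wrist_force: [0.4, -0.1, -0.2]
finger_gap: 0.999
finger_force: 0.0
```

apply_moves --translation '[[0.8,-0.4,0],[0.8,-0.4,0],[0.8,-0.4,0],[0.8,-0.4,0],[0.8,-0.4,0],[0.8,-0.4,0],[0.8,-0.4,0],[0.8,-0.4,0]]' --angular '[[0,0,0],[0,0,0],[0,0,0],[0,0,0],[0,0,0],[0,0,0],[0,0,0],[0,0,0]]' --fingers '[0,0,0,0,0,0,0,0]'

```text
time: 2.52
tcp_pos: [375.1, -81.4, 231.2]
tool_rot: [0.925, 0.381, -0.0, -0.0]
wrist_force: [-0.2, -0.5, -0.3]
finger_gap: 0.998
finger_force: 0.0
```

apply_moves --translation '[[0.8,-0.4,0],[0.8,-0.4,0],[0.8,-0.4,0],[0.8,-0.4,0],[0.8,-0.4,0],[0.8,-0.4,0],[0.8,-0.4,0],[0.8,-0.4,0]]' --angular '[[0,0,0],[0,0,0],[0,0,0],[0,0,0],[0,0,0],[0,0,0],[0,0,0],[0,0,0]]' --fingers '[0,0,0,0,0,0,0,0]'

```text
time: 3.18
tcp_pos: [432.3, 88.0, 231.1]
tool_rot: [0.925, 0.381, -0.0, 0.0]
wrist_force: [0.3, 1.0, -0.7]
finger_gap: 1.0
finger_force: 0.0
```

```bash
python3 go.py 490.8 256.1 150 45
```

```text
t 3.18 tcp [432.3  88.  231.1] yaw 44.78 tilt [-0.0004 -0.0002] gap 1.000 F [ 0.3  1.  -0.7] ff 0.0 j7 -1.25
units in tool axes [ 6.4  -3.13  3.24] turn units -0.04
after turn:  [ 6.41 -3.1   3.24]
```

apply_moves --translation '[[0.8,-0.39,0.2],[0.8,-0.39,0.2],[0.8,-0.39,0.2],[0.8,-0.39,0.2],[0.8,-0.39,0.2],[0.8,-0.39,0.2],[0.8,-0.39,0.2],[0.8,-0.39,0.2]]' --angular '[[0,0,0],[0,0,0],[0,0,0],[0,0,0],[0,0,0],[0,0,0],[0,0,0],[0,0,0]]' --fingers '[0,0,0,0,0,0,0,0]'

```text
time: 3.85
tcp_pos: [491.0, 255.9, 190.6]
tool_rot: [0.925, 0.381, -0.0, 0.0]
wrist_force: [0.4, -0.2, -0.5]
finger_gap: 1.001
finger_force: 0.0
```

```bash
cat > wr.py <<'E'
import sys; from h import *; from workcell import bot,snapshot
def wrist(name):
    s=bot.sense(); d=dict(snapshot("wrist")); T=np.eye(4); T[:3,:3]=R.from_quat(s["tool_rot"]).as_matrix(); T[:3,3]=s["tcp_pos"]
    d["extrinsics"]=T@d["mount"]; cv2.imwrite(f"pics/{name}.png",d["pixels"]); np.savez(name+".npz",**d); return d
if __name__=="__main__":
    d=wrist(sys.argv[1]); print(d["mtx"].round(1).tolist(),d["mount"].round(3).tolist())
E
python3 wr.py w1; python3 go.py 490.8 256.1 30 45
```

```text
[[340.6, 0.0, 320.6], [0.0, 340.6, 197.3], [0.0, 0.0, 1.0]] [[-0.0, -0.95, -0.313, 80.249], [1.0, -0.001, 0.0, 0.508], [-0.0, -0.313, 0.95, -141.302], [0.0, 0.0, 0.0, 1.0]]
t 3.90 tcp [491.3 260.4 190. ] yaw 44.95 tilt [-0.0008  0.003 ] gap 1.001 F [1.  3.7 0.5] ff 0.0 j7 -1.65
units in tool axes [-0.14  0.12  6.4 ] turn units -0.01
after turn:  [-0.13  0.11  6.4 ]
```

View pics/w1.png

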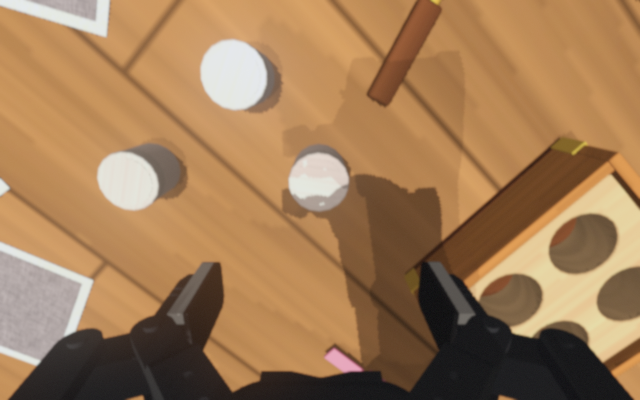

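The wrist view shows the target tin in shadow at (319,180), the other two at (235,75) and (130,180), and case pockets at lower right. The arm was still settling, so I let it settle and measure again.

apply_moves --translation '[[0,0,0],[0,0,0],[0,0,0],[0,0,0]]' --angular '[[0,0,0],[0,0,0],[0,0,0],[0,0,0]]' --fingers '[0,0,0,0]'

```text
time: 4.23
tcp_pos: [491.0, 253.9, 191.4]
tool_rot: [0.925, 0.38, -0.0, 0.0]
wrist_force: [0.4, 0.7, -0.7]
finger_gap: 1.0
finger_force: 0.0
```

```bash
cat > wt.py <<'E'
# tins in a wrist view: outer ellipse of the tin top near predicted places
from wr import *
def tins_w(d,preds,z=50):
    hsv=cv2.cvtColor(d["pixels"],cv2.COLOR_BGR2HSV)
    out=[]
    for p in preds:
        u,v=proj(d,[[*p,z]])[0]
        if not(30<u<610 and 30<v<370): out.append(None); continue
        m=(hsv[...,1]<70); k=np.zeros_like(m); cv2_m=np.zeros(m.shape,np.uint8); cv2.circle(cv2_m,(int(u),int(v)),45,1,-1)
        b=blobs(m&(cv2_m>0),200)
        if not b: out.append(None); continue
        b=max(b,key=lambda q:q[1][4]); 
        cs,_=cv2.findContours(b[0].astype(np.uint8),cv2.RETR_EXTERNAL,cv2.CHAIN_APPROX_NONE)
        P=ray(d,cs[0][:,0],z)[:,:2]; (x,y),r=cv2.minEnclosingCircle(P.astype(np.float32))
        out.append((round(x,1),round(y,1),round(2*r,1)))
    return out
if __name__=="__main__":
    d=wrist(sys.argv[1]); P=[(490.6,256.1),(506,364.6),(375.5,373.9)]
    print(tins_w(d,P)); print(proj(d,[[*p,50] for p in P]).round(0).tolist())
E
python3 wt.py w2; python3 go.py 490.8 256.1 30 45
```

```text
[(492.5, 259.1, 58.1), (506.8, 362.2, 57.9), (383.6, 373.5, 68.0)]
[[318.0, 182.0], [232.0, 74.0], [126.0, 180.0]]
t 4.28 tcp [491.1 254.  191.5] yaw 44.71 tilt [ 0.0005 -0.0006] gap 1.001 F [ 0.1 -0.7 -0.3] ff 0.0 j7 -1.64
units in tool axes [ 0.05 -0.07  6.46] turn units -0.05
after turn:  [ 0.05 -0.07  6.46]
```

apply_moves --translation '[[0.05,-0.07,0.9],[0,0,0.9],[0,0,0.9],[0,0,0.9],[0,0,0.9],[0,0,0.9],[0,0,0.7],[0,0,0.4]]' --angular '[[0,0,0],[0,0,0],[0,0,0],[0,0,0],[0,0,0],[0,0,0],[0,0,0],[0,0,0]]' --fingers '[0,0,0,0,0,0,0,0]'

```text
time: 4.95
tcp_pos: [490.0, 255.9, 27.1]
tool_rot: [0.925, 0.381, -0.001, 0.0]
wrist_force: [-0.3, 0.2, -0.4]
finger_gap: 0.997
finger_force: 0.0
```

apply_moves --translation '[[0,0,0],[0,0,0],[0,0,0],[0,0,0],[0,0,0],[0,0,0],[0,0,0],[0,0,0]]' --angular '[[0,0,0],[0,0,0],[0,0,0],[0,0,0],[0,0,0],[0,0,0],[0,0,0],[0,0,0]]' --fingers '[0,0.2,0.4,0.6,0.8,0.8,0.8,0.8]' --newtons 40

```text
time: 5.62
tcp_pos: [491.4, 257.7, 30.4]
tool_rot: [0.925, 0.381, 0.001, 0.0]
wrist_force: [-1.4, -1.5, 6.1]
finger_gap: 0.596
finger_force: 40.6
```

```bash
python3 go.py 537.1 48.4 125 45
```

```text
t 5.62 tcp [491.4 257.7  30.4] yaw 44.78 tilt [0.0022 0.0009] gap 0.596 F [-1.4 -1.5  6.1] ff 40.6 j7 -1.80
units in tool axes [-4.59  7.23 -3.79] turn units -0.04
after turn:  [-4.63  7.21 -3.78]
```

apply_moves --translation '[[0,0,-0.4],[0,0,-0.8],[0,0,-0.9],[0,0,-0.9],[0,0,-0.8],[-0.3,0.5,0],[-0.4,0.7,0],[-0.4,0.7,0]]' --angular '[[0,0,0],[0,0,0],[0,0,0],[0,0,0],[0,0,0],[0,0,0],[0,0,0],[0,0,0]]' --fingers '[0.8,0.8,0.8,0.8,0.8,0.8,0.8,0.8]'

```text
time: 6.28
tcp_pos: [504.8, 204.2, 125.5]
tool_rot: [0.924, 0.382, 0.001, 0.0]
wrist_force: [-0.2, -0.4, -1.9]
finger_gap: 0.594
finger_force: 42.3
```

apply_moves --translation '[[-0.5,0.8,0],[-0.5,0.8,0],[-0.5,0.8,0],[-0.5,0.8,0],[-0.5,0.8,0],[-0.4,0.7,0],[-0.3,0.5,0],[-0.2,0.2,0]]' --angular '[[0,0,0],[0,0,0],[0,0,0],[0,0,0],[0,0,0],[0,0,0],[0,0,0],[0,0,0]]' --fingers '[0.8,0.8,0.8,0.8,0.8,0.8,0.8,0.8]'

```text
time: 6.95
tcp_pos: [540.1, 45.8, 124.7]
tool_rot: [0.925, 0.38, 0.0, 0.001]
wrist_force: [0.3, -0.9, -2.1]
finger_gap: 0.588
finger_force: 42.3
```

apply_moves --translation '[[0,0,0],[0,0,0],[0,0,0]]' --angular '[[0,0,0],[0,0,0],[0,0,0]]' --fingers '[0.8,0.8,0.8]'

```text
time: 7.2
tcp_pos: [539.0, 50.0, 124.2]
tool_rot: [0.924, 0.382, 0.0, -0.0]
wrist_force: [-0.1, -0.6, -1.8]
finger_gap: 0.593
finger_force: 42.3
```

```bash
python3 go.py 537.1 48.4 58 45; python3 wr.py w3
```

```text
t 7.20 tcp [539.   50.  124.2] yaw 44.88 tilt [0.0004 0.0008] gap 0.593 F [-0.1 -0.6 -1.8] ff 42.3 j7 -1.30
units in tool axes [-0.1  -0.01  2.65] turn units -0.02
after turn:  [-0.1  -0.01  2.65]
[[340.6, 0.0, 320.6], [0.0, 340.6, 197.3], [0.0, 0.0, 1.0]] [[-0.0, -0.95, -0.313, 80.246], [1.0, -0.001, 0.0, 0.508], [-0.0, -0.313, 0.95, -141.303], [0.0, 0.0, 0.0, 1.0]]
```

View pics/w3.png

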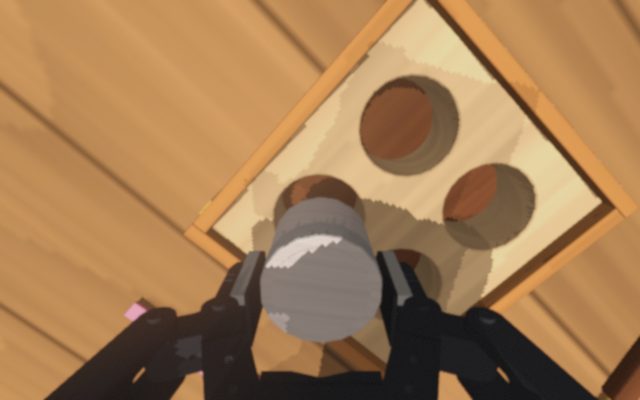

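The tin hangs level with its top centred near (321,288). The far pockets show at (410,125) and (490,205), so I check the tin against the pockets in this one view.

```bash
python3 - <<'E'
from h import *
d=dict(np.load("w3.npz"))
print("tin",ray(d,[(321,288),(262,288),(381,288),(321,232),(321,342)],144)[:,:2].round(1).tolist())
hsv=cv2.cvtColor(d["pixels"],cv2.COLOR_BGR2HSV)
for c in [(410,125),(490,205)]:
    print("pk approx",ray(d,c,60)[0].round(1))
pale=(hsv[...,1]<110)&(hsv[...,0]>14)
# pocket edges scanned from the centres outward
for n,c in dict(a=(410,125),b=(490,206)).items():
    pts=[(c[0]+dx,c[1]+dy) for dx,dy in []]
print(proj(d,[[616.9,51.3,60],[619.4,-24.6,60],[537.1,48.4,60],[539.8,-27.2,60]]).round(1).tolist())
E
```

```text
tin [[540.1, 50.1], [523.0, 67.3], [557.5, 32.6], [557.9, 67.8], [520.8, 30.9]]
pk approx [617.8  52.7  60. ]
pk approx [621.1 -22.1  60. ]
[[410.4, 127.8], [490.2, 209.4], [319.4, 219.3], [399.2, 288.0]]
```

apply_moves --translation '[[-0.04,-0.03,0.6],[0,0,0.8],[0,0,0.7],[0,0,0.4],[0,0,0.1],[0,0,0],[0,0,0],[0,0,0]]' --angular '[[0,0,0],[0,0,0],[0,0,0],[0,0,0],[0,0,0],[0,0,0],[0,0,0],[0,0,0]]' --fingers '[0.8,0.8,0.8,0.8,0.8,0.8,0.8,0.8]'

```text
time: 7.92
tcp_pos: [538.8, 48.7, 59.8]
tool_rot: [0.925, 0.381, 0.001, 0.0]
wrist_force: [1.1, -0.7, -1.8]
finger_gap: 0.59
finger_force: 42.3
```

```bash
python3 go.py 538 49.8 58 45
```

```text
t 7.92 tcp [538.8  48.7  59.8] yaw 44.80 tilt [0.0015 0.0003] gap 0.590 F [ 1.1 -0.7 -1.8] ff 42.3 j7 -1.37
units in tool axes [ 0.01 -0.05  0.07] turn units -0.03
after turn:  [ 0.01 -0.05  0.07]
```

No contact, so the tin is inside the pocket mouth. I release it, rise, and head for the next tin.

apply_moves --translation '[[0,0,0],[0,0,0],[0,0,0],[0,0,0],[0,0,0],[0,0,-0.8],[0,0,-0.8],[0,0,-0.8]]' --angular '[[0,0,0],[0,0,0],[0,0,0],[0,0,0],[0,0,0],[0,0,0],[0,0,0],[0,0,0]]' --fingers '[0.3,0.2,0.2,0.2,0.2,0.2,0.2,0]'

```text
time: 8.58
tcp_pos: [537.7, 48.3, 119.3]
tool_rot: [0.925, 0.381, -0.0, -0.0]
wrist_force: [0.7, -0.8, -0.1]
finger_gap: 0.914
finger_force: 0.0
```

```bash
python3 - <<'E'
from meas import *
from workcell import snapshot
d=dict(snapshot("top")); cv2.imwrite("pics/top1.png",d["pixels"])
for t in tins(d): print("tin",*t)
E
python3 go.py 506 364.3 125 45
```

```text
tin [ 909.6 -116.5] [ 909.9 -116.1   59.9] [357.  73.] 349
tin [809.5 346.7] [819.5 344.8  64.9] [183. 108.] 205
tin [506.  364.4] [505.9 364.6  52.2] [169. 222.] 335
tin [375.6 373.9] [375.4 373.7  52.2] [161. 275.] 360
tin [ 146.9 -498.1] [ 151.  -484.8  112.1] [528. 371.] 409
t 8.63 tcp [539.9  49.  123.2] yaw 44.81 tilt [0.0044 0.0006] gap 0.984 F [0.9 0.6 2.9] ff 0.0 j7 -1.30
units in tool axes [ 7.93 -9.9  -0.07] turn units -0.03
after turn:  [ 7.96 -9.87 -0.07]
```

apply_moves --translation '[[0.3,-0.4,0],[0.3,-0.4,0],[0.55,-0.68,0],[0.55,-0.68,0],[0.55,-0.68,0],[0.55,-0.68,0],[0.55,-0.68,0],[0.55,-0.68,0]]' --angular '[[0,0,0],[0,0,0],[0,0,0],[0,0,0],[0,0,0],[0,0,0],[0,0,0],[0,0,0]]' --fingers '[0,0,0,0,0,0,0,0]'

```text
time: 9.3
tcp_pos: [519.7, 206.0, 117.7]
tool_rot: [0.924, 0.382, -0.001, -0.0]
wrist_force: [-0.0, -0.5, -0.6]
finger_gap: 1.003
finger_force: 0.0
```

apply_moves --translation '[[0.55,-0.68,0],[0.55,-0.68,0],[0.55,-0.68,0],[0.55,-0.68,0],[0.55,-0.68,0],[0.55,-0.68,0],[0.5,-0.6,0],[0.25,-0.32,0]]' --angular '[[0,0,0],[0,0,0],[0,0,0],[0,0,0],[0,0,0],[0,0,0],[0,0,0],[0,0,0]]' --fingers '[0,0,0,0,0,0,0,0]'

```text
time: 9.97
tcp_pos: [502.4, 367.7, 117.8]
tool_rot: [0.924, 0.383, -0.001, -0.001]
wrist_force: [-0.0, -0.0, -0.5]
finger_gap: 1.001
finger_force: 0.0
```

apply_moves --translation '[[0,0,0],[0,0,0],[0,0,0],[0,0,0]]' --angular '[[0,0,0],[0,0,0],[0,0,0],[0,0,0]]' --fingers '[0,0,0,0]'

```text
time: 10.3
tcp_pos: [505.6, 361.9, 118.5]
tool_rot: [0.925, 0.38, -0.0, 0.001]
wrist_force: [0.3, 0.0, -0.9]
finger_gap: 0.997
finger_force: 0.0
```

```bash
python3 go.py 506 364.5 28 45
```

```text
t 10.30 tcp [505.6 361.9 118.5] yaw 44.69 tilt [-0.0001 -0.0013] gap 0.997 F [ 0.3  0.  -0.9] ff 0.0 j7 -1.83
units in tool axes [ 0.09 -0.07  3.62] turn units -0.05
after turn:  [ 0.08 -0.06  3.62]
```

apply_moves --translation '[[0.06,-0.04,0.5],[0,0,0.8],[0,0,0.8],[0,0,0.7],[0,0,0.5],[0,0,0.3],[0,0,0],[0,0,0]]' --angular '[[0,0,0],[0,0,0],[0,0,0],[0,0,0],[0,0,0],[0,0,0],[0,0,0],[0,0,0]]' --fingers '[0,0,0,0,0,0,0,0]'

```text
time: 10.97
tcp_pos: [505.6, 365.3, 28.8]
tool_rot: [0.925, 0.381, -0.0, -0.0]
wrist_force: [-0.1, 0.2, 0.7]
finger_gap: 1.003
finger_force: 0.0
```

apply_moves --translation '[[0,0,0],[0,0,0],[0,0,0],[0,0,0],[0,0,0],[0,0,0],[0,0,0],[0,0,0]]' --angular '[[0,0,0],[0,0,0],[0,0,0],[0,0,0],[0,0,0],[0,0,0],[0,0,0],[0,0,0]]' --fingers '[0.2,0.4,0.6,0.8,0.8,0.8,0.8,0.8]'

```text
time: 11.63
tcp_pos: [506.0, 365.8, 30.0]
tool_rot: [0.925, 0.381, 0.001, -0.0]
wrist_force: [-0.7, -1.6, 6.4]
finger_gap: 0.593
finger_force: 41.0
```

apply_moves --translation '[[0,0,-0.4],[0,0,-0.8],[0,0,-0.9],[0,0,-0.9],[0,0,-0.6],[0,0,-0.2],[0,0,0],[0,0,0]]' --angular '[[0,0,0],[0,0,0],[0,0,0],[0,0,0],[0,0,0],[0,0,0],[0,0,0],[0,0,0]]' --fingers '[0.8,0.8,0.8,0.8,0.8,0.8,0.8,0.8]'

```text
time: 12.3
tcp_pos: [505.4, 365.0, 123.5]
tool_rot: [0.925, 0.381, -0.0, 0.0]
wrist_force: [-0.6, -0.7, -0.9]
finger_gap: 0.592
finger_force: 41.9
```

```bash
python3 go.py 617.6 52.2 125 45
```

```text
t 12.30 tcp [505.4 365.  123.5] yaw 44.78 tilt [ 0.     -0.0004] gap 0.592 F [-0.6 -0.7 -0.9] ff 41.9 j7 -1.83
units in tool axes [-5.63 12.04 -0.05] turn units -0.04
after turn:  [-5.67 12.02 -0.06]
```

apply_moves --translation '[[-0.15,0.35,0],[-0.15,0.35,0],[-0.33,0.7,0],[-0.33,0.7,0],[-0.33,0.7,0],[-0.33,0.7,0],[-0.33,0.7,0],[-0.33,0.7,0]]' --angular '[[0,0,0],[0,0,0],[0,0,0],[0,0,0],[0,0,0],[0,0,0],[0,0,0],[0,0,0]]' --fingers '[0.8,0.8,0.8,0.8,0.8,0.8,0.8,0.8]'

```text
time: 12.97
tcp_pos: [551.6, 235.5, 122.7]
tool_rot: [0.925, 0.38, -0.001, 0.0]
wrist_force: [0.2, 0.9, -1.0]
finger_gap: 0.594
finger_force: 41.9
```

apply_moves --translation '[[-0.33,0.7,0],[-0.33,0.7,0],[-0.33,0.7,0],[-0.33,0.7,0],[-0.33,0.7,0],[-0.33,0.7,0],[-0.33,0.7,0],[-0.33,0.7,0]]' --angular '[[0,0,0],[0,0,0],[0,0,0],[0,0,0],[0,0,0],[0,0,0],[0,0,0],[0,0,0]]' --fingers '[0.8,0.8,0.8,0.8,0.8,0.8,0.8,0.8]'

```text
time: 13.63
tcp_pos: [602.9, 89.7, 122.7]
tool_rot: [0.925, 0.38, -0.001, 0.0]
wrist_force: [-0.3, 0.1, -2.2]
finger_gap: 0.592
finger_force: 41.9
```

apply_moves --translation '[[-0.33,0.7,0],[-0.25,0.55,0],[-0.15,0.28,0],[0,0,0],[0,0,0],[0,0,0],[0,0,0],[0,0,0]]' --angular '[[0,0,0],[0,0,0],[0,0,0],[0,0,0],[0,0,0],[0,0,0],[0,0,0],[0,0,0]]' --fingers '[0.8,0.8,0.8,0.8,0.8,0.8,0.8,0.8]'

```text
time: 14.3
tcp_pos: [616.8, 53.7, 123.9]
tool_rot: [0.924, 0.382, 0.0, -0.0]
wrist_force: [0.9, -0.3, -1.1]
finger_gap: 0.59
finger_force: 41.9
```

```bash
python3 go.py 617.6 52.2 58 45; python3 - <<'E'
from wr import *
d=wrist("w4"); hsv=cv2.cvtColor(d["pixels"],cv2.COLOR_BGR2HSV)
m=(hsv[...,1]<40); k=np.zeros(m.shape,bool); k[200:350,265:380]=True
b=max(blobs(m&k,500),key=lambda q:q[1][4]); print(b[1])
ys,xs=np.nonzero(b[0]); print("widest row",np.bincount(ys).argmax())
print("pk right-far",proj(d,[[619.9,-23.8,60],[617.6,52.2,60]]).round(1))
E
```

```text
t 14.30 tcp [616.8  53.7 123.9] yaw 44.90 tilt [-0.0001  0.0004] gap 0.590 F [ 0.9 -0.3 -1.1] ff 41.9 j7 -1.28
units in tool axes [-0.02  0.07  2.64] turn units -0.02
after turn:  [-0.02  0.07  2.64]
[  265   213   115   127 11390]
widest row 261
pk right-far [[402.2 286.4]
 [322.4 216.6]]
```

apply_moves --translation '[[-0.02,0.05,0.6],[0,0,0.8],[0,0,0.7],[0,0,0.4],[0,0,0.1],[0,0,0],[0,0,0],[0,0,0]]' --angular '[[0,0,0],[0,0,0],[0,0,0],[0,0,0],[0,0,0],[0,0,0],[0,0,0],[0,0,0]]' --fingers '[0.8,0.8,0.8,0.8,0.8,0.8,0.8,0.8]'

```text
time: 15.02
tcp_pos: [618.5, 51.5, 59.9]
tool_rot: [0.925, 0.381, 0.001, 0.0]
wrist_force: [-0.0, 1.1, -0.6]
finger_gap: 0.596
finger_force: 42.1
```

```bash
python3 go.py 617.6 52.2 58 45
```

```text
t 15.02 tcp [618.5  51.5  59.9] yaw 44.79 tilt [0.0018 0.0003] gap 0.596 F [-0.   1.1 -0.6] ff 42.1 j7 -1.32
units in tool axes [-0.01 -0.04  0.08] turn units -0.04
after turn:  [-0.   -0.04  0.08]
```

apply_moves --translation '[[0,0,0],[0,0,0],[0,0,0],[0,0,0],[0,0,0],[0,0,-0.8],[0,0,-0.8],[0,0,-0.8]]' --angular '[[0,0,0],[0,0,0],[0,0,0],[0,0,0],[0,0,0],[0,0,0],[0,0,0],[0,0,0]]' --fingers '[0.3,0.2,0.2,0.2,0.2,0.2,0.2,0]'

```text
time: 15.68
tcp_pos: [617.3, 51.2, 119.3]
tool_rot: [0.925, 0.381, -0.0, -0.0]
wrist_force: [-0.0, 0.2, 0.6]
finger_gap: 0.917
finger_force: 0.0
```

```bash
python3 - <<'E'
from meas import *
from workcell import snapshot
d=dict(snapshot("top")); cv2.imwrite("pics/top2.png",d["pixels"])
for t in tins(d): print("tin",*t)
E
python3 go.py 375.5 373.8 125 45
```

```text
tin [ 909.7 -116.5] [ 909.9 -116.    60. ] [357.  73.] 351
tin [816.9 340.5] [819.7 347.9  73.4] [185. 105.] 337
tin [539.7  46.8] [539.9  46.9  53. ] [296. 207.] 335
tin [375.5 373.8] [375.4 373.7  52.2] [161. 275.] 361
t 15.73 tcp [619.5  51.9 123.7] yaw 44.80 tilt [0.0048 0.0008] gap 0.989 F [1.2 1.2 2.7] ff 0.0 j7 -1.28
units in tool axes [  2.15 -16.01  -0.09] turn units -0.04
after turn:  [  2.2  -16.01  -0.05]
```

apply_moves --translation '[[0.05,-0.4,0],[0.05,-0.4,0],[0.11,-0.8,0],[0.11,-0.8,0],[0.11,-0.8,0],[0.11,-0.8,0],[0.11,-0.8,0],[0.11,-0.8,0]]' --angular '[[0,0,0],[0,0,0],[0,0,0],[0,0,0],[0,0,0],[0,0,0],[0,0,0],[0,0,0]]' --fingers '[0,0,0,0,0,0,0,0]'

```text
time: 16.4
tcp_pos: [530.1, 165.2, 117.7]
tool_rot: [0.924, 0.382, -0.001, -0.0]
wrist_force: [-0.4, 0.1, -0.8]
finger_gap: 0.999
finger_force: 0.0
```

apply_moves --translation '[[0.11,-0.8,0],[0.11,-0.8,0],[0.11,-0.8,0],[0.11,-0.8,0],[0.11,-0.8,0],[0.11,-0.8,0],[0.11,-0.8,0],[0.11,-0.8,0]]' --angular '[[0,0,0],[0,0,0],[0,0,0],[0,0,0],[0,0,0],[0,0,0],[0,0,0],[0,0,0]]' --fingers '[0,0,0,0,0,0,0,0]'

```text
time: 17.07
tcp_pos: [433.0, 293.7, 117.8]
tool_rot: [0.924, 0.382, -0.001, 0.0]
wrist_force: [0.7, 0.3, 0.0]
finger_gap: 1.004
finger_force: 0.0
```

apply_moves --translation '[[0.11,-0.8,0],[0.11,-0.8,0],[0.11,-0.8,0],[0.11,-0.8,0],[0.06,-0.5,0],[0.04,-0.31,0],[0,0,0],[0,0,0]]' --angular '[[0,0,0],[0,0,0],[0,0,0],[0,0,0],[0,0,0],[0,0,0],[0,0,0],[0,0,0]]' --fingers '[0,0,0,0,0,0,0,0]'

```text
time: 17.73
tcp_pos: [374.3, 373.1, 118.4]
tool_rot: [0.925, 0.381, -0.0, 0.0]
wrist_force: [0.5, -0.1, -0.6]
finger_gap: 1.004
finger_force: 0.0
```

apply_moves --translation '[[0,0,0],[0,0,0],[0,0,0],[0,0,0]]' --angular '[[0,0,0],[0,0,0],[0,0,0],[0,0,0]]' --fingers '[0,0,0,0]'

```text
time: 18.07
tcp_pos: [374.9, 373.0, 118.7]
tool_rot: [0.925, 0.38, -0.0, 0.0]
wrist_force: [0.3, -0.0, 0.3]
finger_gap: 1.0
finger_force: 0.0
```

```bash
python3 go.py 375.5 373.8 28 45
```

```text
t 18.07 tcp [374.9 373.  118.7] yaw 44.72 tilt [ 0.0001 -0.0003] gap 1.000 F [ 0.3 -0.   0.3] ff 0.0 j7 -2.02
units in tool axes [ 0.04 -0.01  3.63] turn units -0.05
after turn:  [ 0.04 -0.01  3.63]
```

apply_moves --translation '[[0.04,-0.01,0.5],[0,0,0.8],[0,0,0.8],[0,0,0.7],[0,0,0.5],[0,0,0.3],[0,0,0],[0,0,0]]' --angular '[[0,0,0],[0,0,0],[0,0,0],[0,0,0],[0,0,0],[0,0,0],[0,0,0],[0,0,0]]' --fingers '[0,0,0,0,0,0,0,0]'

```text
time: 18.73
tcp_pos: [374.8, 374.7, 28.8]
tool_rot: [0.925, 0.381, -0.0, -0.0]
wrist_force: [-0.2, 0.4, 0.7]
finger_gap: 1.001
finger_force: 0.0
```

apply_moves --translation '[[0,0,0],[0,0,0],[0,0,0],[0,0,0],[0,0,0],[0,0,0],[0,0,0],[0,0,0]]' --angular '[[0,0,0],[0,0,0],[0,0,0],[0,0,0],[0,0,0],[0,0,0],[0,0,0],[0,0,0]]' --fingers '[0.2,0.4,0.6,0.8,0.8,0.8,0.8,0.8]'

```text
time: 19.4
tcp_pos: [375.3, 375.0, 29.9]
tool_rot: [0.925, 0.381, 0.001, -0.0]
wrist_force: [-0.5, -1.2, 7.1]
finger_gap: 0.591
finger_force: 40.5
```

apply_moves --translation '[[0,0,-0.4],[0,0,-0.8],[0,0,-0.9],[0,0,-0.9],[0,0,-0.6],[0,0,-0.2],[0,0,0],[0,0,0]]' --angular '[[0,0,0],[0,0,0],[0,0,0],[0,0,0],[0,0,0],[0,0,0],[0,0,0],[0,0,0]]' --fingers '[0.8,0.8,0.8,0.8,0.8,0.8,0.8,0.8]'

```text
time: 20.07
tcp_pos: [374.9, 374.1, 123.6]
tool_rot: [0.925, 0.381, 0.0, 0.0]
wrist_force: [-0.5, -1.4, -1.8]
finger_gap: 0.59
finger_force: 41.9
```

```bash
python3 go.py 540.6 -25.9 125 45
```

```text
t 20.07 tcp [374.9 374.1 123.6] yaw 44.77 tilt [ 0.0003 -0.0003] gap 0.590 F [-0.5 -1.4 -1.8] ff 41.9 j7 -2.02
units in tool axes [-6.57 16.03 -0.05] turn units -0.04
after turn:  [-6.63 16.   -0.05]
```

apply_moves --translation '[[-0.15,0.4,0],[-0.15,0.4,0],[-0.33,0.8,0],[-0.33,0.8,0],[-0.33,0.8,0],[-0.33,0.8,0],[-0.33,0.8,0],[-0.33,0.8,0]]' --angular '[[0,0,0],[0,0,0],[0,0,0],[0,0,0],[0,0,0],[0,0,0],[0,0,0],[0,0,0]]' --fingers '[0.8,0.8,0.8,0.8,0.8,0.8,0.8,0.8]'

```text
time: 20.73
tcp_pos: [433.2, 232.2, 122.9]
tool_rot: [0.925, 0.381, -0.001, 0.0]
wrist_force: [0.6, 0.5, -0.5]
finger_gap: 0.592
finger_force: 41.9
```

apply_moves --translation '[[-0.33,0.8,0],[-0.33,0.8,0],[-0.33,0.8,0],[-0.33,0.8,0],[-0.33,0.8,0],[-0.33,0.8,0],[-0.33,0.8,0],[-0.33,0.8,0]]' --angular '[[0,0,0],[0,0,0],[0,0,0],[0,0,0],[0,0,0],[0,0,0],[0,0,0],[0,0,0]]' --fingers '[0.8,0.8,0.8,0.8,0.8,0.8,0.8,0.8]'

```text
time: 21.4
tcp_pos: [498.5, 72.2, 122.9]
tool_rot: [0.925, 0.38, -0.001, 0.0]
wrist_force: [1.1, 0.7, -2.1]
finger_gap: 0.592
finger_force: 41.9
```

apply_moves --translation '[[-0.33,0.8,0],[-0.33,0.8,0],[-0.33,0.8,0],[-0.33,0.8,0],[-0.22,0.5,0],[-0.13,0.31,0],[0,0,0],[0,0,0]]' --angular '[[0,0,0],[0,0,0],[0,0,0],[0,0,0],[0,0,0],[0,0,0],[0,0,0],[0,0,0]]' --fingers '[0.8,0.8,0.8,0.8,0.8,0.8,0.8,0.8]'

```text
time: 22.07
tcp_pos: [539.3, -25.8, 123.3]
tool_rot: [0.925, 0.381, -0.0, -0.0]
wrist_force: [-1.6, 1.0, -0.6]
finger_gap: 0.593
finger_force: 41.9
```

apply_moves --translation '[[0,0,0],[0,0,0],[0,0,0],[0,0,0]]' --angular '[[0,0,0],[0,0,0],[0,0,0],[0,0,0]]' --fingers '[0.8,0.8,0.8,0.8]'

```text
time: 22.4
tcp_pos: [539.8, -24.9, 123.9]
tool_rot: [0.924, 0.382, 0.0, -0.0]
wrist_force: [-0.4, -0.2, -1.1]
finger_gap: 0.594
finger_force: 41.9
```

```bash
python3 go.py 540.6 -25.9 58 45
```

```text
t 22.40 tcp [539.8 -24.9 123.9] yaw 44.86 tilt [0.0001 0.    ] gap 0.594 F [-0.4 -0.2 -1.1] ff 41.9 j7 -1.16
units in tool axes [-0.01  0.05  2.64] turn units -0.02
after turn:  [-0.01  0.05  2.64]
```

apply_moves --translation '[[-0.01,0.03,0.6],[0,0,0.8],[0,0,0.7],[0,0,0.4],[0,0,0.1],[0,0,0],[0,0,0],[0,0,0]]' --angular '[[0,0,0],[0,0,0],[0,0,0],[0,0,0],[0,0,0],[0,0,0],[0,0,0],[0,0,0]]' --fingers '[0.8,0.8,0.8,0.8,0.8,0.8,0.8,0.8]'

```text
time: 23.07
tcp_pos: [541.1, -26.1, 59.8]
tool_rot: [0.925, 0.381, 0.001, 0.0]
wrist_force: [1.0, -0.1, -0.9]
finger_gap: 0.595
finger_force: 42.0
```

```bash
python3 go.py 540.6 -25.9 58 45
```

```text
t 23.07 tcp [541.1 -26.1  59.8] yaw 44.79 tilt [0.0016 0.    ] gap 0.595 F [ 1.  -0.1 -0.9] ff 42.0 j7 -1.22
units in tool axes [-0.01 -0.02  0.07] turn units -0.04
after turn:  [-0.01 -0.02  0.07]
```

apply_moves --translation '[[0,0,0],[0,0,0],[0,0,0],[0,0,0],[0,0,0],[0,0,-0.8],[0,0,-0.8],[0,0,-0.8]]' --angular '[[0,0,0],[0,0,0],[0,0,0],[0,0,0],[0,0,0],[0,0,0],[0,0,0],[0,0,0]]' --fingers '[0.3,0.2,0.2,0.2,0.2,0.2,0.2,0.2]'

```text
time: 23.73
tcp_pos: [539.9, -26.2, 119.3]
tool_rot: [0.925, 0.381, -0.0, -0.0]
wrist_force: [0.1, -0.4, 0.1]
finger_gap: 0.803
finger_force: 0.0
```

apply_moves --translation '[[0,0,-0.8],[0,0,-0.8],[0,0,-0.8],[0,0,0],[0,0,0],[0,0,0],[0,0,0],[0,0,0]]' --angular '[[0,0,1],[0,0,1],[0,0,1],[0,0,1],[0,0,1],[0,0,1],[0,0,1],[0,0,1]]' --fingers '[0,0,0,0,0,0,0,0]'

```text
time: 24.4
tcp_pos: [540.2, -26.3, 178.9]
tool_rot: [1.0, -0.012, 0.0, 0.0]
wrist_force: [0.7, 0.8, 0.4]
finger_gap: 1.002
finger_force: 0.0
```

apply_moves --translation '[[0,0,0],[0,0,0],[0,0,0],[0,0,0]]' --angular '[[0,0,1],[0,0,1],[0,0,0],[0,0,0]]' --fingers '[0,0,0,0]'

```text
time: 24.73
tcp_pos: [540.2, -26.2, 178.8]
tool_rot: [0.994, -0.107, 0.0, 0.0]
wrist_force: [0.2, 0.5, -0.5]
finger_gap: 1.0
finger_force: 0.0
```

```bash
python3 go.py 425.9 -370.4 150 -12.9
```

```text
t 24.73 tcp [540.2 -26.2 178.8] yaw -12.31 tilt [-0.     -0.0003] gap 1.000 F [ 0.2  0.5 -0.5] ff 0.0 j7 -2.00
units in tool axes [-1.53 14.43  1.16] turn units 0.1
after turn:  [-1.38 14.44  1.15]
```

apply_moves --translation '[[-0.05,0.4,0],[-0.05,0.4,0],[-0.08,0.8,0],[-0.08,0.8,0],[-0.08,0.8,0],[-0.08,0.8,0],[-0.08,0.8,0],[-0.08,0.8,0]]' --angular '[[0,0,0.1],[0,0,0],[0,0,0],[0,0,0],[0,0,0],[0,0,0],[0,0,0],[0,0,0]]' --fingers '[0,0,0,0,0,0,0,0]'

```text
time: 25.4
tcp_pos: [493.4, -161.7, 178.8]
tool_rot: [0.994, -0.114, -0.0, 0.0]
wrist_force: [0.1, -0.4, 1.0]
finger_gap: 1.002
finger_force: 0.0
```

apply_moves --translation '[[-0.08,0.8,0],[-0.08,0.8,0],[-0.08,0.8,0],[-0.08,0.8,0],[-0.08,0.8,0],[-0.08,0.8,0],[-0.08,0.8,0],[-0.08,0.8,0]]' --angular '[[0,0,0],[0,0,0],[0,0,0],[0,0,0],[0,0,0],[0,0,0],[0,0,0],[0,0,0]]' --fingers '[0,0,0,0,0,0,0,0]'

```text
time: 26.07
tcp_pos: [441.2, -313.7, 178.8]
tool_rot: [0.994, -0.114, -0.0, 0.0]
wrist_force: [0.3, -0.7, -0.5]
finger_gap: 1.007
finger_force: 0.0
```

apply_moves --translation '[[-0.08,0.8,0],[-0.08,0.8,0],[-0.06,0.5,0],[-0.04,0.33,0],[0,0,0],[0,0,0],[0,0,0],[0,0,0]]' --angular '[[0,0,0],[0,0,0],[0,0,0],[0,0,0],[0,0,0],[0,0,0],[0,0,0],[0,0,0]]' --fingers '[0,0,0,0,0,0,0,0]'

```text
time: 26.73
tcp_pos: [423.4, -368.1, 178.9]
tool_rot: [0.994, -0.113, 0.0, -0.0]
wrist_force: [0.3, 0.7, -0.6]
finger_gap: 1.002
finger_force: 0.0
```

```bash
python3 go.py 425.9 -370.4 150 -12.9; python3 - <<'E'
from wr import *; from meas import tins,case
from workcell import snapshot
d=wrist("w5"); t=dict(snapshot("top")); np.savez("top3.npz",**t)
P=np.hstack([d["pixels"][::1,::1],t["pixels"][:, :420]]); cv2.imwrite("pics/v5.png",cv2.resize(P,(800,302),interpolation=cv2.INTER_AREA))
for q in tins(t,58): print("tin",*q)
E
```

```text
t 26.73 tcp [ 423.4 -368.1  178.9] yaw -12.96 tilt [0.0003 0.0005] gap 1.002 F [ 0.3  0.7 -0.6] ff 0.0 j7 -1.29
units in tool axes [0.12 0.07 1.15] turn units -0.01
after turn:  [0.12 0.07 1.15]
tin [ 905.1 -115.8] [ 905.3 -115.5   58.3] [357.  73.] 338
tin [618.4  49.5] [618.2  49.7  51.4] [295. 176.] 311
tin [541.3 -28.2] [541.2 -28.   51.4] [326. 206.] 322
tin [538.5  46. ] [538.4  45.9  51.1] [296. 207.] 326
tin [ 242.4 -183.6] [ 235.1 -189.9   75.9] [394. 330.] 485
tin [ 155.5 -477.3] [ 146.2 -451.2  168.4] [521. 368.] 422
```

View pics/v5.png

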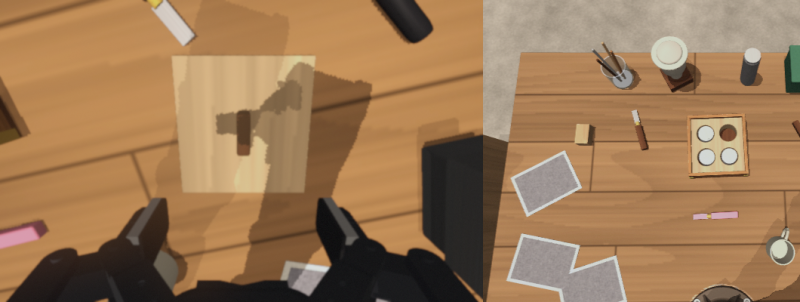

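All three tins stand in their pockets. The cover appears square-on in the wrist view with its handle near (322,175) in full-resolution pixels. I measure the cover's edges and handle there.

```bash
python3 - <<'E'
from h import *
d=dict(np.load("w5.npz")); hsv=cv2.cvtColor(d["pixels"],cv2.COLOR_BGR2HSV)
for u,v in [(262,120),(300,155),(322,190),(322,155),(210,150),(430,150)]: print((u,v),hsv[v,u])
P=ray(d,[(228,74),(417,73),(403,254),(241,254)],8)[:,:2]; print(P.round(1).tolist(),P.mean(0).round(1))
e=P[0]-P[3]+P[1]-P[2]; print("yaw",np.degrees(np.arctan2(e[1],e[0])))
m=(hsv[...,0]<13)&(hsv[...,1]>130)&(hsv[...,2]<140); k=np.zeros(m.shape,bool); k[130:225,290:360]=1
for b,s,c in blobs(m&k,60):
    q=cv2.boxPoints(cv2.minAreaRect(np.argwhere(b)[:,::-1].astype(np.float32))); print(s,c.round(1),q.round(1).tolist())
c=d["pixels"][60:270,215:430]; cv2.imwrite("pics/c5.png",cv2.resize(c,None,fx=2.8,fy=2.8,interpolation=cv2.INTER_CUBIC))
E
```

```text
(262, 120) [ 17 100 207]
(300, 155) [ 16 114 134]
(322, 190) [ 14 140  91]
(322, 155) [ 13 132  87]
(210, 150) [ 16 138 194]
(430, 150) [ 14 148 126]
[[528.8, -310.8], [493.0, -469.7], [323.5, -431.7], [360.7, -270.5]] [ 426.5 -370.7]
yaw -13.046677075409768
[316 191  14  14 129] [322.2 197.6] [[316.0, 191.0], [329.0, 191.0], [329.0, 204.0], [316.0, 204.0]]
```

View pics/c5.png

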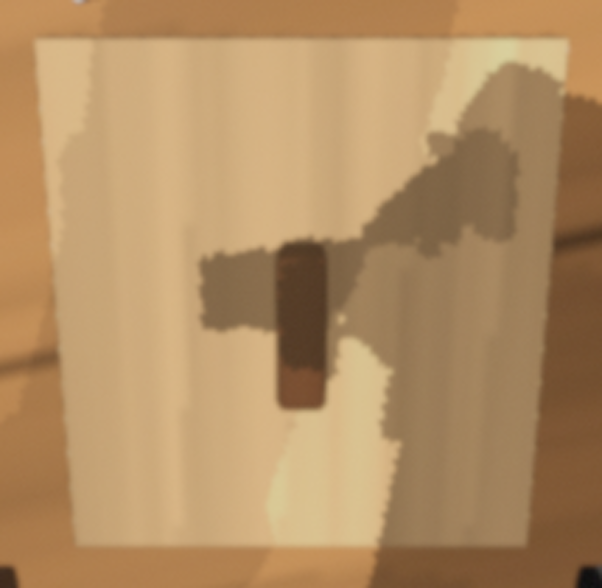

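The enlarged crop confirms the cover with its bar handle in the middle. Centre is (426.4, -370.6) and yaw -13.0°, and both cameras agree. I descend and grip the handle.

apply_moves --translation '[[0.14,0.07,0.6],[0,0,0.9],[0,0,0.9],[0,0,0.9],[0,0,0.9],[0,0,0.9],[0,0,0.7],[0,0,0.4]]' --angular '[[0,0,0],[0,0,0],[0,0,0],[0,0,0],[0,0,0],[0,0,0],[0,0,0],[0,0,0]]' --fingers '[0,0,0,0,0,0,0,0]'

```text
time: 27.5
tcp_pos: [425.1, -370.7, 21.8]
tool_rot: [0.994, -0.113, -0.001, -0.001]
wrist_force: [0.0, 1.1, -0.1]
finger_gap: 1.0
finger_force: 0.0
```

apply_moves --translation '[[0,0,0.2],[0,0,0],[0,0,0],[0,0,0],[0,0,0],[0,0,0]]' --angular '[[0,0,0],[0,0,0],[0,0,0],[0,0,0],[0,0,0],[0,0,0]]' --fingers '[0,0,0.2,0.4,0.5,0.6]' --newtons 60

```text
time: 28.0
tcp_pos: [426.2, -372.2, 19.7]
tool_rot: [0.993, -0.114, 0.001, 0.0]
wrist_force: [-0.1, 0.8, 0.2]
finger_gap: 0.454
finger_force: 0.0
```

```bash
python3 go.py 426.4 -370.6 15 -13
```

```text
t 28.00 tcp [ 426.2 -372.2   19.7] yaw -13.08 tilt [ 0.0011 -0.001 ] gap 0.454 F [-0.1  0.8  0.2] ff 0.0 j7 -1.36
units in tool axes [-0.01 -0.07  0.19] turn units -0.01
after turn:  [-0.01 -0.07  0.19]
```

apply_moves --translation '[[0,-0.05,0.1],[0,0,0],[0,0,0],[0,0,0],[0,0,0],[0,0,0],[0,0,0],[0,0,0]]' --angular '[[0,0,0],[0,0,0],[0,0,0],[0,0,0],[0,0,0],[0,0,0],[0,0,0],[0,0,0]]' --fingers '[0.65,0.7,0.8,0.9,1,1,1,1]' --newtons 60

```text
time: 28.67
tcp_pos: [426.0, -370.6, 16.5]
tool_rot: [0.993, -0.114, -0.0, -0.0]
wrist_force: [-0.7, 1.6, 6.0]
finger_gap: 0.172
finger_force: 59.5
```

```bash
python3 go.py 426.4 -370.6 15 -13
```

```text
t 28.67 tcp [ 426.  -370.6   16.5] yaw -13.08 tilt [-0.0001  0.    ] gap 0.172 F [-0.7  1.6  6. ] ff 59.5 j7 -1.36
units in tool axes [ 0.02 -0.    0.06] turn units -0.01
after turn:  [ 0.02 -0.    0.06]
```

apply_moves --translation '[[0,0,-0.3],[0,0,-0.5],[0,0,-0.8],[0,0,-0.8],[0,0,-0.8],[0,0,-0.8],[0,0,-0.6],[0,0,-0.3]]' --angular '[[0,0,0],[0,0,0],[0,0,0],[0,0,0],[0,0,0],[0,0,0],[0,0,0],[0,0,0]]' --fingers '[1,1,1,1,1,1,1,1]'

```text
time: 29.33
tcp_pos: [426.6, -371.2, 140.9]
tool_rot: [0.993, -0.114, 0.001, 0.001]
wrist_force: [-0.2, -0.4, -1.9]
finger_gap: 0.173
finger_force: 58.6
```

apply_moves --translation '[[0,0,0],[0,0,0],[0,0,0],[0,0,0],[0,0,0],[0,0,0],[0,0,0],[0,0,0]]' --angular '[[0,0,-0.4],[0,0,-0.5],[0,0,-0.6],[0,0,-0.6],[0,0,-0.4],[0,0,-0.15],[0,0,0],[0,0,0]]' --fingers '[1,1,1,1,1,1,1,1]'

```text
time: 30.0
tcp_pos: [425.8, -370.5, 138.5]
tool_rot: [1.0, 0.018, -0.0, -0.0]
wrist_force: [-0.2, -0.2, -2.5]
finger_gap: 0.175
finger_force: 58.6
```

```bash
python3 go.py 578.9 12.9 130 2.1
```

```text
t 30.00 tcp [ 425.8 -370.5  138.5] yaw 2.03 tilt [-0.0004  0.0004] gap 0.175 F [-0.2 -0.2 -2.5] ff 58.6 j7 -1.08
units in tool axes [  6.66 -15.11   0.34] turn units -0.01
after turn:  [  6.68 -15.1    0.34]
```

apply_moves --translation '[[0.15,-0.35,0],[0.15,-0.35,0],[0.15,-0.35,0],[0.31,-0.7,0],[0.31,-0.7,0],[0.31,-0.7,0],[0.31,-0.7,0],[0.31,-0.7,0]]' --angular '[[0,0,0],[0,0,0],[0,0,0],[0,0,0],[0,0,0],[0,0,0],[0,0,0],[0,0,0]]' --fingers '[1,1,1,1,1,1,1,1]'

```text
time: 30.67
tcp_pos: [472.5, -252.8, 138.9]
tool_rot: [1.0, 0.019, 0.0, -0.0]
wrist_force: [0.4, 0.4, -3.1]
finger_gap: 0.172
finger_force: 58.6
```

apply_moves --translation '[[0.31,-0.7,0],[0.31,-0.7,0],[0.31,-0.7,0],[0.31,-0.7,0],[0.31,-0.7,0],[0.31,-0.7,0],[0.31,-0.7,0],[0.31,-0.7,0]]' --angular '[[0,0,0],[0,0,0],[0,0,0],[0,0,0],[0,0,0],[0,0,0],[0,0,0],[0,0,0]]' --fingers '[1,1,1,1,1,1,1,1]'

```text
time: 31.33
tcp_pos: [528.9, -110.5, 139.0]
tool_rot: [1.0, 0.019, 0.0, -0.0]
wrist_force: [0.6, 0.1, -3.1]
finger_gap: 0.169
finger_force: 58.6
```

apply_moves --translation '[[0.31,-0.7,0],[0.31,-0.7,0],[0.31,-0.7,0],[0.31,-0.7,0],[0.31,-0.7,0],[0.3,-0.7,0],[0.22,-0.5,0],[0.12,-0.25,0]]' --angular '[[0,0,0],[0,0,0],[0,0,0],[0,0,0],[0,0,0],[0,0,0],[0,0,0],[0,0,0]]' --fingers '[1,1,1,1,1,1,1,1]'

```text
time: 32.0
tcp_pos: [579.0, 16.3, 139.0]
tool_rot: [1.0, 0.02, 0.0, -0.001]
wrist_force: [-0.4, -0.2, -1.7]
finger_gap: 0.173
finger_force: 58.7
```

apply_moves --translation '[[0,0,0],[0,0,0.3],[0,0,0.3],[0,0,0],[0,0,0],[0,0,0],[0,0,0],[0,0,0]]' --angular '[[0,0,0],[0,0,0],[0,0,0],[0,0,0],[0,0,0],[0,0,0],[0,0,0],[0,0,0]]' --fingers '[1,1,1,1,1,1,1,1]'

```text
time: 32.67
tcp_pos: [578.9, 12.5, 124.0]
tool_rot: [1.0, 0.018, 0.0, 0.0]
wrist_force: [0.5, 0.5, -2.7]
finger_gap: 0.168
finger_force: 58.7
```

```bash
python3 go.py 578.9 12.9 77 2.1; python3 wr.py w6; python3 - <<'E'
import cv2; c=cv2.imread("pics/w6.png"); cv2.imwrite("pics/c6.png",cv2.resize(c[0:400,60:600],(800,592),interpolation=cv2.INTER_CUBIC))
E
```

```text
t 32.67 tcp [578.9  12.5 124. ] yaw 2.08 tilt [ 0.0004 -0.    ] gap 0.168 F [ 0.5  0.5 -2.7] ff 58.7 j7 -1.86
units in tool axes [-0.   -0.02  1.88] turn units -0.0
after turn:  [-0.   -0.02  1.88]
[[340.6, 0.0, 320.6], [0.0, 340.6, 197.3], [0.0, 0.0, 1.0]] [[-0.0, -0.95, -0.313, 80.636], [1.0, -0.0, 0.0, 0.488], [-0.0, -0.313, 0.95, -141.302], [0.0, 0.0, 0.0, 1.0]]
```

View pics/c6.png

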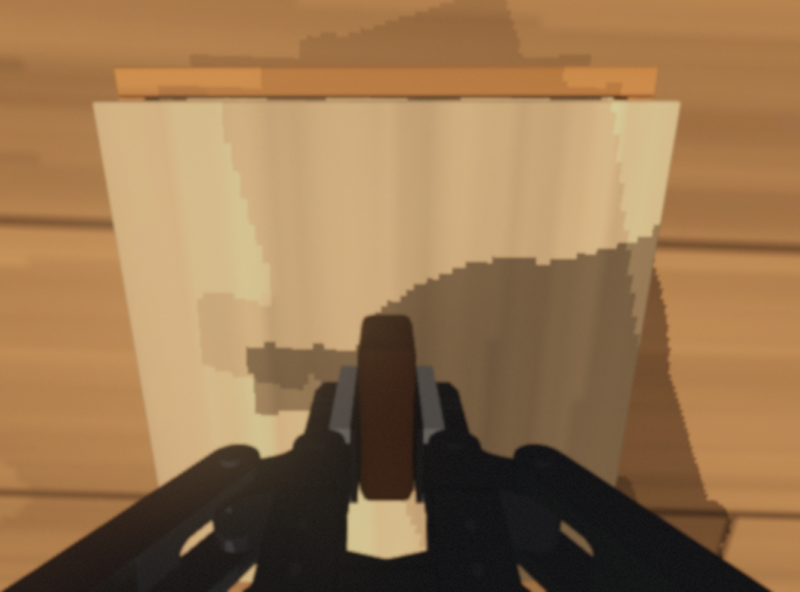

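The cover hangs level and parallel to the case. The rim's far outer corners are at crop (115,69) and (657,67), and the cover's far corners at (93,102) and (680,101). I compare them in the case frame.

```bash
python3 - <<'E'
from h import *
d=dict(np.load("w6.npz"))
f=lambda p:[(u*.675+60,v*.6757) for u,v in p]
A=ray(d,f([(115,68),(657,67)]),72)[:,:2]; B=ray(d,f([(93,102),(680,101)]),115.5)[:,:2]
for n,P,l,h in(("case",A,194,102),("cover",B,166,88)):
    e=P[0]-P[1]; L=np.linalg.norm(e); y=e/L; x=np.array([y[1],-y[0]]); print(n,P.round(1).tolist(),"L",L.round(1),"yaw",np.degrees(np.arctan2(x[1],x[0])).round(2),"centre",(P.mean(0)-h*x).round(1))
E
```

```text
case [[675.5, 111.0], [682.7, -79.6]] L 190.7 yaw 2.16 centre [577.2  11.8]
cover [[662.9, 96.6], [669.1, -66.5]] L 163.3 yaw 2.15 centre [578.   11.7]
```

apply_moves --translation '[[-0.02,0,0.4],[0,0,0.5],[0,0,0.4],[0,0,0.2],[0,0,0.1],[0,0,0.1],[0,0,0],[0,0,0]]' --angular '[[0,0,0],[0,0,0],[0,0,0],[0,0,0],[0,0,0],[0,0,0],[0,0,0],[0,0,0]]' --fingers '[1,1,1,1,1,1,1,1]'

```text
time: 33.38
tcp_pos: [578.5, 12.8, 81.5]
tool_rot: [1.0, 0.018, 0.0, -0.0]
wrist_force: [0.2, 0.7, -2.1]
finger_gap: 0.171
finger_force: 58.7
```

apply_moves --translation '[[0,0,0.1],[0,0,0.1],[0,0,0],[0,0,0],[0,0,0]]' --angular '[[0,0,0],[0,0,0],[0,0,0],[0,0,0],[0,0,0]]' --fingers '[1,1,1,1,1]'

```text
time: 33.8
tcp_pos: [578.6, 12.8, 76.5]
tool_rot: [1.0, 0.018, 0.0, -0.0]
wrist_force: [0.7, -0.1, -0.0]
finger_gap: 0.171
finger_force: 58.9
```

```bash
python3 go.py 578.9 12.9 76.5 2.1
```

```text
t 33.80 tcp [578.6  12.8  76.5] yaw 2.10 tilt [0.0008 0.    ] gap 0.171 F [ 0.7 -0.1 -0. ] ff 58.9 j7 -1.89
units in tool axes [ 0.01 -0.01  0.  ] turn units 0.0
after turn:  [ 0.01 -0.01  0.  ]
```

apply_moves --translation '[[0,0,0.1],[0,0,0.1],[0,0,0],[0,0,0]]' --angular '[[0,0,0],[0,0,0],[0,0,0],[0,0,0]]' --fingers '[1,1,1,1]'

```text
time: 34.13
tcp_pos: [578.7, 12.7, 76.3]
tool_rot: [1.0, 0.018, 0.001, 0.001]
wrist_force: [-19.1, -3.5, 55.0]
finger_gap: 0.172
finger_force: 66.8
```

apply_moves --translation '[[0,0,-0.06],[0,0,0],[0,0,0],[0,0,0],[0,0,0]]' --angular '[[0,0,0],[0,0,0],[0,0,0],[0,0,0],[0,0,0]]' --fingers '[1,1,1,1,1]'

```text
time: 34.55
tcp_pos: [578.7, 12.7, 76.4]
tool_rot: [1.0, 0.018, 0.001, 0.001]
wrist_force: [-14.2, -1.9, 38.1]
finger_gap: 0.175
finger_force: 64.4
```

apply_moves --translation '[[0,0,-0.14],[0,0,0],[0,0,0]]' --angular '[[0,0,0],[0,0,0],[0,0,0]]' --fingers '[1,1,1]'

```text
time: 34.8
tcp_pos: [578.4, 12.7, 76.5]
tool_rot: [1.0, 0.018, 0.0, 0.0]
wrist_force: [-3.7, -0.7, 8.6]
finger_gap: 0.175
finger_force: 60.3
```

apply_moves --translation '[[0,0,0],[0,0,0],[0,0,0],[0,0,0],[0,0,0],[0,0,-0.3],[0,0,-0.6],[0,0,-0.8]]' --angular '[[0,0,0],[0,0,0],[0,0,0],[0,0,0],[0,0,0],[0,0,0],[0,0,0],[0,0,0]]' --fingers '[0.7,0.6,0.5,0.4,0.4,0.4,0.4,0.4]'

```text
time: 35.47
tcp_pos: [577.3, 12.6, 118.5]
tool_rot: [1.0, 0.018, -0.001, 0.0]
wrist_force: [-0.3, -1.0, 0.3]
finger_gap: 0.602
finger_force: 0.0
```

apply_moves --translation '[[0,0,-0.8],[0,0,-0.8],[0,0,-0.8],[0,0,-0.5],[0,0,0],[0,0,0],[0,0,0],[0,0,0]]' --angular '[[0,0,0],[0,0,0],[0,0,0],[0,0,0],[0,0,0],[0,0,0],[0,0,0],[0,0,0]]' --fingers '[0.4,0.4,0.4,0.4,0.4,0.4,0.4,0.4]'

```text
time: 36.13
tcp_pos: [577.6, 12.6, 190.3]
tool_rot: [1.0, 0.018, -0.001, 0.0]
wrist_force: [-1.2, -0.7, 0.3]
finger_gap: 0.599
finger_force: 0.0
```

```bash
python3 go.py 578.9 12.9 120 2.1;  python3 wr.py w7; python3 - <<'E'
from h import *
from workcell import snapshot
t=dict(snapshot("top")); np.savez("top4.npz",**t)
d=cv2.imread("pics/w7.png"); cv2.imwrite("pics/v7.png",cv2.resize(np.hstack([d,t["pixels"][:,130:530]]),(800,308),interpolation=cv2.INTER_AREA))
E
```

```text
t 36.13 tcp [577.6  12.6 190.3] yaw 2.10 tilt [-0.0018 -0.0002] gap 0.599 F [-1.2 -0.7  0.3] ff 0.0 j7 -1.82
units in tool axes [ 0.06 -0.01  2.81] turn units 0.0
after turn:  [ 0.05 -0.01  2.81]
[[340.6, 0.0, 320.6], [0.0, 340.6, 197.3], [0.0, 0.0, 1.0]] [[-0.0, -0.95, -0.313, 80.639], [1.0, -0.0, 0.0, 0.488], [-0.0, -0.313, 0.95, -141.303], [0.0, 0.0, 0.0, 1.0]]
```

View pics/v7.png

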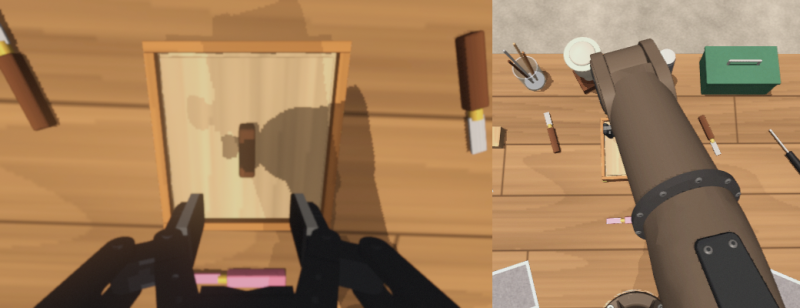

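The cover sits inside the rim with an even gap, and both brown tools are still where they were: tool1 at left with its blade away from the robot, tool2 at right with its blade toward it. I go to tool1.

apply_moves --translation '[[0,0,0],[0,0,0],[0,0,0],[0.18,-0.37,0],[0.18,-0.37,0],[0.37,-0.8,0],[0.37,-0.8,0],[0.37,-0.8,0]]' --angular '[[0,0,-0.9],[0,0,-0.9],[0,0,-0.8],[0,0,0],[0,0,0],[0,0,0],[0,0,0],[0,0,0]]' --fingers '[0.4,0.4,0.4,0.4,0.4,0.4,0.4,0.4]'

```text
time: 36.9
tcp_pos: [590.4, 100.9, 191.2]
tool_rot: [0.989, 0.147, -0.0, -0.0]
wrist_force: [0.6, 0.2, 0.2]
finger_gap: 0.604
finger_force: 0.0
```

apply_moves --translation '[[0.37,-0.8,0],[0.37,-0.8,0],[0.37,-0.8,0],[0.37,-0.8,0],[0.37,-0.8,0],[0.37,-0.8,0],[0.37,-0.8,0],[0.3,-0.55,0]]' --angular '[[0,0,0],[0,0,0],[0,0,0],[0,0,0],[0,0,0],[0,0,0],[0,0,0],[0,0,0]]' --fingers '[0.4,0.4,0.4,0.4,0.4,0.4,0.4,0.4]'

```text
time: 37.57
tcp_pos: [613.5, 270.9, 191.0]
tool_rot: [0.989, 0.148, -0.0, -0.001]
wrist_force: [0.0, 0.4, 0.1]
finger_gap: 0.599
finger_force: 0.0
```

apply_moves --translation '[[0.2,-0.37,0],[0,0,0],[0,0,0],[0,0,0],[0,0,0],[0,0,0]]' --angular '[[0,0,0],[0,0,0],[0,0,0],[0,0,0],[0,0,0],[0,0,0]]' --fingers '[0.4,0.4,0.4,0.4,0.4,0.4]'

```text
time: 38.07
tcp_pos: [617.0, 275.5, 191.4]
tool_rot: [0.989, 0.147, 0.0, 0.0]
wrist_force: [-0.1, 0.7, -0.3]
finger_gap: 0.6
finger_force: 0.0
```

```bash
python3 go.py 616 276 190 17; cat > tool.py <<'E'
# tool pose in a wrist view: handle top (z=18) by dark brown blob near the guess, blade by its steel blob
from wr import *
d=wrist(sys.argv[1]); g=np.array(sys.argv[2:4],float)
hsv=cv2.cvtColor(d["pixels"],cv2.COLOR_BGR2HSV); u,v=proj(d,[[*g,18]])[0]
k=np.zeros(hsv.shape[:2],np.uint8); cv2.circle(k,(int(u),int(v)),120,1,-1); k=k>0; k[:, :10]&=True
m=(hsv[...,0]<14)&(hsv[...,1]>125)&(hsv[...,2]<150)&k
for b,s,c in blobs(m,400):
    P=ray(d,np.argwhere(b)[:,::-1],18)[:,:2]; r=cv2.minAreaRect(P.astype(np.float32)); print("handle px",s,c.round(),"z18 rect",np.round(r[0],1),np.round(r[1],1),round(r[2],1))
m=(hsv[...,1]<60)&(hsv[...,2]>120)&k
for b,s,c in blobs(m,200): print("blade px",s,c.round(),"z9.5",ray(d,c,9.5)[0,:2].round(1))
m=(hsv[...,0]>18)&(hsv[...,0]<32)&(hsv[...,1]>120)&k
for b,s,c in blobs(m,30): print("brass px",s,c.round(),"z18",ray(d,c,15)[0,:2].round(1))
E
python3 tool.py w8 616 276
```

```text
t 38.07 tcp [617.  275.5 191.4] yaw 16.89 tilt [ 0.0002 -0.0007] gap 0.600 F [-0.1  0.7 -0.3] ff 0.0 j7 -1.99
units in tool axes [-0.03 -0.03  0.06] turn units -0.02
after turn:  [-0.03 -0.03  0.06]
handle px [ 304  124   26   92 1715] [318. 167.] z18 rect [618.7 278.9] [88.5 23. ] 17.6
blade px [ 305   55   21   58 1098] [315.  82.] z9.5 [695.1 303.3]
brass px [309 110  14  16 209] [315. 118.] z18 [666.1 294.5]
```

View pics/w8.png

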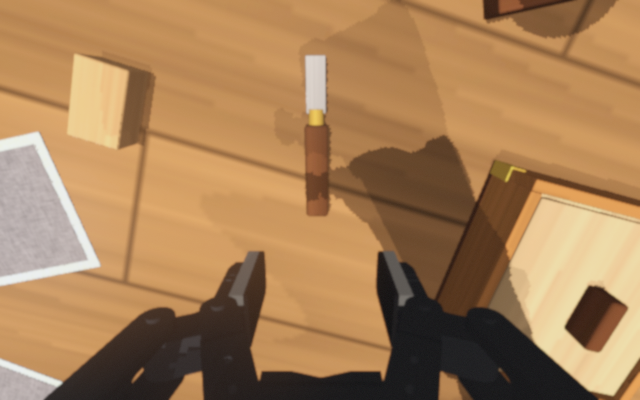

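Tool1, the brown handle at (318,167) with its steel blade at (315,82), measures 88×23 mm with 80 mm from handle to blade. It lies at 17.7°. I descend on it.

apply_moves --translation '[[0.31,-0.11,0.5],[0,0,0.9],[0,0,0.9],[0,0,0.9],[0,0,0.9],[0,0,0.9],[0,0,0.9],[0,0,0.6]]' --angular '[[0,0,-0.14],[0,0,0],[0,0,0],[0,0,0],[0,0,0],[0,0,0],[0,0,0],[0,0,0]]' --fingers '[0.4,0.4,0.4,0.4,0.4,0.4,0.4,0.4]'

```text
time: 38.78
tcp_pos: [622.5, 281.1, 25.4]
tool_rot: [0.988, 0.155, -0.001, 0.0]
wrist_force: [-0.3, -0.4, 0.1]
finger_gap: 0.597
finger_force: 0.0
```

apply_moves --translation '[[0,0,0.3],[0,0,0.1],[0,0,0],[0,0,0],[0,0,0],[0,0,0]]' --angular '[[0,0,0],[0,0,0],[0,0,0],[0,0,0],[0,0,0],[0,0,0]]' --fingers '[0.4,0.4,0.4,0.4,0.4,0.4]'

```text
time: 39.28
tcp_pos: [624.0, 282.3, 20.0]
tool_rot: [0.988, 0.155, 0.001, -0.0]
wrist_force: [0.1, -0.4, -0.2]
finger_gap: 0.605
finger_force: 0.0
```

```bash
python3 go.py 623.5 280.4 5 17.7
```

```text
t 39.28 tcp [624.  282.3  20. ] yaw 17.80 tilt [0.0017 0.0008] gap 0.605 F [ 0.1 -0.4 -0.2] ff 0.0 j7 -2.06
units in tool axes [-0.04  0.07  0.6 ] turn units 0.02
after turn:  [-0.04  0.07  0.6 ]
```

apply_moves --translation '[[0,0.04,0.3],[0,0,0.2],[0,0,0.06],[0,0,0],[0,0,0],[0,0,0],[0,0,0],[0,0,0]]' --angular '[[0,0,0],[0,0,0],[0,0,0],[0,0,0],[0,0,0],[0,0,0],[0,0,0],[0,0,0]]' --fingers '[0.4,0.4,0.5,0.6,0.7,0.8,0.9,1]' --newtons 40

```text
time: 39.95
tcp_pos: [623.6, 281.0, 4.9]
tool_rot: [0.988, 0.155, 0.0, -0.0]
wrist_force: [0.0, -0.3, -0.2]
finger_gap: 0.247
finger_force: 39.7
```

apply_moves --translation '[[0,0,0],[0,0,0],[0,0,0]]' --angular '[[0,0,0],[0,0,0],[0,0,0]]' --fingers '[1,1,1]'

```text
time: 40.2
tcp_pos: [623.6, 280.9, 4.8]
tool_rot: [0.988, 0.155, 0.0, 0.0]
wrist_force: [-0.5, 0.7, 0.6]
finger_gap: 0.244
finger_force: 39.8
```

```bash
python3 go.py 623.5 280.4 5 17.7
```

```text
t 40.20 tcp [623.6 280.9   4.8] yaw 17.80 tilt [ 0.0001 -0.0001] gap 0.244 F [-0.5  0.7  0.6] ff 39.8 j7 -2.06
units in tool axes [-0.01  0.02 -0.01] turn units 0.02
after turn:  [-0.01  0.02 -0.01]
```

apply_moves --translation '[[0,0,-0.3],[0,0,-0.6],[0,0,-0.9],[0,0,-0.9],[0,0,-0.9],[0,0,-0.9],[0,0,-0.4],[0,0,-0.1]]' --angular '[[0,0,0],[0,0,0],[0,0,0],[0,0,0.6],[0,0,0.8],[0,0,0.8],[0,0,0.4],[0,0,0.14]]' --fingers '[1,1,1,1,1,1,1,1]'

```text
time: 40.87
tcp_pos: [625.0, 282.2, 134.3]
tool_rot: [1.0, 0.017, 0.003, -0.001]
wrist_force: [1.0, 0.0, -0.3]
finger_gap: 0.242
finger_force: 39.8
```

apply_moves --translation '[[0,0,0],[0,0,0],[0,0,0]]' --angular '[[0,0,0],[0,0,0],[0,0,0]]' --fingers '[1,1,1]'

```text
time: 41.12
tcp_pos: [623.0, 280.5, 128.8]
tool_rot: [1.0, 0.019, -0.001, 0.0]
wrist_force: [-0.7, -0.6, -0.6]
finger_gap: 0.246
finger_force: 39.8
```

```bash
python3 go.py 551.7 58.8 130 2.1
```

```text
t 41.12 tcp [623.  280.5 128.8] yaw 2.17 tilt [-0.0016 -0.0009] gap 0.246 F [-0.7 -0.6 -0.6] ff 39.8 j7 -2.24
units in tool axes [-3.19  8.75 -0.04] turn units 0.01
after turn:  [-3.17  8.76 -0.05]
```

apply_moves --translation '[[-0.14,0.38,0],[-0.14,0.38,0],[-0.29,0.8,0],[-0.29,0.8,0],[-0.29,0.8,0],[-0.29,0.8,0],[-0.29,0.8,0],[-0.29,0.8,0]]' --angular '[[0,0,0],[0,0,0],[0,0,0],[0,0,0],[0,0,0],[0,0,0],[0,0,0],[0,0,0]]' --fingers '[1,1,1,1,1,1,1,1]'

```text
time: 41.78
tcp_pos: [577.1, 137.7, 129.3]
tool_rot: [1.0, 0.018, -0.0, 0.0]
wrist_force: [-0.2, -1.0, -0.7]
finger_gap: 0.241
finger_force: 39.8
```

apply_moves --translation '[[-0.29,0.8,0],[-0.29,0.8,0],[-0.29,0.8,0],[-0.18,0.5,0],[-0.11,0.29,0],[0,0,0],[0,0,0],[0,0,0]]' --angular '[[0,0,0],[0,0,0],[0,0,0],[0,0,0],[0,0,0],[0,0,0],[0,0,0],[0,0,0]]' --fingers '[1,1,1,1,1,1,1,1]'

```text
time: 42.45
tcp_pos: [552.5, 60.8, 129.9]
tool_rot: [1.0, 0.019, 0.0, -0.0]
wrist_force: [-0.7, 0.3, -0.6]
finger_gap: 0.243
finger_force: 39.8
```

apply_moves --translation '[[0,0,0],[0,0,0],[0,0,0]]' --angular '[[0,0,0],[0,0,0],[0,0,0]]' --fingers '[1,1,1]'

```text
time: 42.7
tcp_pos: [552.3, 60.3, 129.8]
tool_rot: [1.0, 0.019, 0.0, -0.0]
wrist_force: [0.2, 0.6, -0.4]
finger_gap: 0.245
finger_force: 39.8
```

```bash
python3 go.py 551.7 58.8 73.5 2.1; python3 wr.py w9 >/dev/null
```

```text
t 42.70 tcp [552.3  60.3 129.8] yaw 2.17 tilt [0.     0.0003] gap 0.245 F [ 0.2  0.6 -0.4] ff 39.8 j7 -1.95
units in tool axes [-0.03  0.06  2.25] turn units 0.01
after turn:  [-0.03  0.06  2.25]
```

View pics/w9.png

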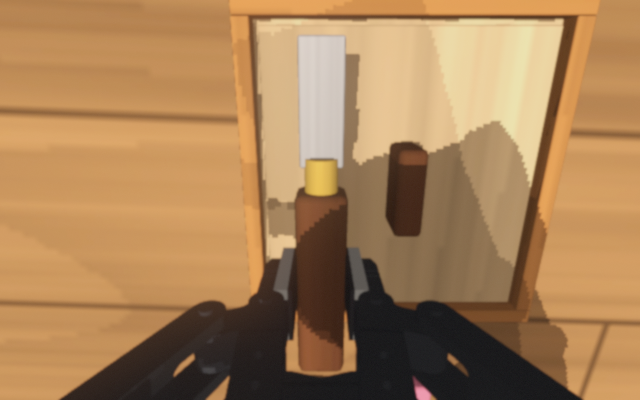

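The tool hangs straight, left of the bar, parallel to it and inside the rim. I lower it.

apply_moves --translation '[[-0.02,0.03,0.4],[0,0,0.7],[0,0,0.6],[0,0,0.3],[0,0,0.12],[0,0,0],[0,0,0],[0,0,0]]' --angular '[[0,0,0],[0,0,0],[0,0,0],[0,0,0],[0,0,0],[0,0,0],[0,0,0],[0,0,0]]' --fingers '[1,1,1,1,1,1,1,1]'

```text
time: 43.42
tcp_pos: [552.3, 58.8, 77.5]
tool_rot: [1.0, 0.018, 0.001, -0.0]
wrist_force: [1.0, -0.1, -1.4]
finger_gap: 0.243
finger_force: 39.8
```

```bash
python3 go.py 551.7 58.8 73 2.1
```

```text
t 43.42 tcp [552.3  58.8  77.5] yaw 2.11 tilt [0.0012 0.0002] gap 0.243 F [ 1.  -0.1 -1.4] ff 39.8 j7 -1.98
units in tool axes [-0.02  0.    0.18] turn units 0.0
after turn:  [-0.02  0.    0.18]
```

apply_moves --translation '[[0,0,0.06],[0,0,0.06],[0,0,0.04],[0,0,0],[0,0,0],[0,0,0]]' --angular '[[0,0,0],[0,0,0],[0,0,0],[0,0,0],[0,0,0],[0,0,0]]' --fingers '[1,1,1,1,1,1]'

```text
time: 43.92
tcp_pos: [551.7, 58.6, 72.8]
tool_rot: [1.0, 0.018, 0.0, 0.0]
wrist_force: [-0.4, 0.8, -0.6]
finger_gap: 0.248
finger_force: 39.8
```

apply_moves --translation '[[0,0,0],[0,0,0],[0,0,0],[0,0,0],[0,0,0],[0,0,-0.2],[0,0,-0.4],[0,0,-0.6]]' --angular '[[0,0,0],[0,0,0],[0,0,0],[0,0,0],[0,0,0],[0,0,0],[0,0,0],[0,0,0]]' --fingers '[0.7,0.65,0.62,0.62,0.62,0.62,0.62,0.62]'

```text
time: 44.58
tcp_pos: [551.0, 58.6, 102.9]
tool_rot: [1.0, 0.018, -0.001, 0.0]
wrist_force: [0.1, 0.2, 0.3]
finger_gap: 0.38
finger_force: 0.0
```

apply_moves --translation '[[0,0,-0.8],[0,0,-0.8],[0,0,-0.8],[0,0,-0.7],[0,0,-0.3],[0,0,0],[0,0,0],[0,0,0]]' --angular '[[0,0,0],[0,0,0],[0,0,0],[0,0,0],[0,0,0],[0,0,0],[0,0,0],[0,0,0]]' --fingers '[0.62,0.62,0.5,0.4,0.4,0.4,0.4,0.4]'

```text
time: 45.25
tcp_pos: [551.1, 58.4, 186.8]
tool_rot: [1.0, 0.018, -0.001, 0.0]
wrist_force: [0.4, -0.1, -0.3]
finger_gap: 0.596
finger_force: 0.0
```

```bash
python3 go.py 631.5 -283.5 190 27; python3 - <<'E'
from meas import *
from workcell import snapshot
d=dict(snapshot("top")); np.savez("top5.npz",**d)
for b,s,c in dark(d):
    if 300<s[4]<400: print(s,c.round(1),ray(d,c,14)[0].round(1))
hsv=cv2.cvtColor(d["pixels"],cv2.COLOR_BGR2HSV)
m=(hsv[...,1]<60)&(hsv[...,2]>150)
for b,s,c in blobs(m,40):
    if s[4]<200: print("blade?",s,ray(d,c,10)[0].round(1))
E
```

```text
t 45.25 tcp [551.1  58.4 186.8] yaw 2.10 tilt [-0.0015 -0.0004] gap 0.596 F [ 0.4 -0.1 -0.3] ff 0.0 j7 -1.91
units in tool axes [ 2.71 13.78 -0.13] turn units -4.35
after turn:  [-3.34 13.64 -0.13]
blade? [438  77  43   3 127] [ 915.9 -412.2   10. ]
blade? [490 168  26  30  84] [ 611.8 -504.6   10. ]
blade? [413 185  14  17 121] [ 584.4 -281.1   10. ]
blade? [620 387  20  13 161] [  78.7 -759.9   10. ]
```

Tool2 has been knocked: its blade moved from (561,-324) to (584,-281). I measure it again from the same picture.

```bash
python3 - <<'E'
from meas import *
d=dict(np.load("top5.npz"))
for b,s,c in dark(d,40):
    if 340<s[0]<480 and 120<s[1]<240:
        P=ray(d,np.argwhere(b)[:,::-1],14)[:,:2]; r=cv2.minAreaRect(P.astype(np.float32)); print(s,c.round(1),np.round(r[0],1),np.round(r[1],1),r[2])
E
```

```text
[398 149  20  33 215] [406.2 165.6] [ 659.4 -247.7] [89.2 21.5] 22.319007873535156
```

apply_moves --translation '[[0,0,0],[0,0,0],[0,0,0],[0,0,0],[-0.04,0.4,0],[-0.04,0.4,0],[-0.075,0.8,0],[-0.075,0.8,0]]' --angular '[[0,0,-0.95],[0,0,-0.95],[0,0,-0.95],[0,0,-0.97],[0,0,0],[0,0,0],[0,0,0],[0,0,0]]' --fingers '[0.4,0.4,0.4,0.4,0.4,0.4,0.4,0.4]'

```text
time: 45.97
tcp_pos: [571.0, 0.0, 187.3]
tool_rot: [0.978, 0.206, -0.0, 0.0]
wrist_force: [0.1, -0.2, -0.3]
finger_gap: 0.6
finger_force: 0.0
```

apply_moves --translation '[[-0.075,0.8,0],[-0.075,0.8,0],[-0.075,0.8,0],[-0.075,0.8,0],[-0.075,0.8,0],[-0.075,0.8,0],[-0.075,0.8,0],[-0.075,0.8,0]]' --angular '[[0,0,0],[0,0,0],[0,0,0],[0,0,0],[0,0,0],[0,0,0],[0,0,0],[0,0,0]]' --fingers '[0.4,0.4,0.4,0.4,0.4,0.4,0.4,0.4]'

```text
time: 46.63
tcp_pos: [622.0, -153.5, 187.1]
tool_rot: [0.979, 0.205, -0.001, 0.0]
wrist_force: [0.5, 0.4, 0.0]
finger_gap: 0.599
finger_force: 0.0
```

apply_moves --translation '[[-0.075,0.8,0],[-0.075,0.8,0],[-0.075,0.8,0],[-0.075,0.8,0],[-0.05,0.6,0],[-0.03,0.35,0],[0,0,0],[0,0,0]]' --angular '[[0,0,0],[0,0,0],[0,0,0],[0,0,0],[0,0,0],[0,0,0],[0,0,0],[0,0,0]]' --fingers '[0.4,0.4,0.4,0.4,0.4,0.4,0.4,0.4]'

```text
time: 47.3
tcp_pos: [655.3, -249.7, 187.2]
tool_rot: [0.978, 0.207, -0.0, -0.0]
wrist_force: [0.2, 1.3, 0.5]
finger_gap: 0.603
finger_force: 0.0
```

apply_moves --translation '[[0,0,0],[0,0,0],[0,0,0],[0,0,0]]' --angular '[[0,0,0],[0,0,0],[0,0,0],[0,0,0]]' --fingers '[0.4,0.4,0.4,0.4]'

```text
time: 47.63
tcp_pos: [655.8, -248.6, 188.1]
tool_rot: [0.978, 0.208, 0.0, 0.0]
wrist_force: [-0.2, 0.1, 0.3]
finger_gap: 0.605
finger_force: 0.0
```

```bash
python3 go.py 655 -250 187 24; python3 tool.py w10 655 -250
```

```text
t 47.63 tcp [ 655.8 -248.6  188.1] yaw 24.04 tilt [0.0002 0.    ] gap 0.605 F [-0.2  0.1  0.3] ff 0.0 j7 -1.06
units in tool axes [-0.05  0.04  0.04] turn units 0.01
after turn:  [-0.05  0.04  0.04]
handle px [ 302  122   57  101 2356] [326. 171.] z18 rect [ 655.  -253.1] [103.   46.8] 36.6
blade px [312 223  20  44 693] [321. 246.] z9.5 [ 584.7 -281.7]
brass px [316 215  14  13 153] [322. 221.] z18 [ 613.  -269.9]
```

View pics/w10.png

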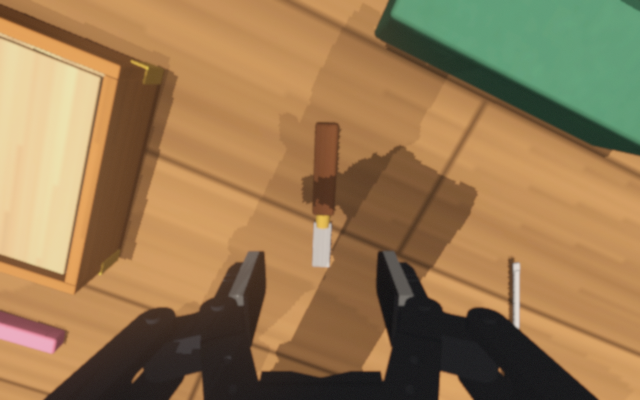

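Tool2 is the brown handle from butt (327,123) to ferrule (322,214), with its steel blade at (321,246) pointing at the robot. The screwdriver at (515,290) and the pink tool at lower left are not meant.

```bash
python3 - <<'E'
from h import *
d=dict(np.load("w10.npz"))
P=ray(d,[(327,123),(322.5,214)],18)[:,:2]; e=P[1]-P[0]; print(P.round(1).tolist(),np.linalg.norm(e).round(1),np.degrees(np.arctan2(e[1],e[0])).round(1))
B=np.array([584.7,-281.7]); C=P.mean(0); f=B-C; print(C.round(1),np.linalg.norm(f).round(1),"yaw",np.degrees(np.arctan2(f[1],f[0])).round(1)); print("origin",(C+5*f/np.linalg.norm(f)).round(1))
E
python3 go.py 655 -250 6 24
```

```text
[[702.3, -234.8], [620.8, -266.9]] 87.5 -158.5
[ 661.5 -250.8] 82.8 yaw -158.1
origin [ 656.9 -252.7]
t 47.68 tcp [ 655.7 -248.8  188.1] yaw 24.03 tilt [ 0.0002 -0.0001] gap 0.603 F [0.  0.  0.2] ff 0.0 j7 -1.06
units in tool axes [-0.05  0.03  7.28] turn units 0.0
after turn:  [-0.05  0.03  7.28]
```

apply_moves --translation '[[-0.03,0.15,0.5],[0,0,0.9],[0,0,0.9],[0,0,0.9],[0,0,0.9],[0,0,0.9],[0,0,0.9],[0,0,0.5]]' --angular '[[0,0,0.38],[0,0,0],[0,0,0],[0,0,0],[0,0,0],[0,0,0],[0,0,0],[0,0,0]]' --fingers '[0.4,0.4,0.4,0.4,0.4,0.4,0.4,0.4]'

```text
time: 48.35
tcp_pos: [655.2, -252.7, 25.2]
tool_rot: [0.982, 0.189, -0.001, -0.001]
wrist_force: [-1.1, 0.4, -0.9]
finger_gap: 0.601
finger_force: 0.0
```

apply_moves --translation '[[0,0,0.3],[0,0,0.1],[0,0,0],[0,0,0],[0,0,0],[0,0,0]]' --angular '[[0,0,0],[0,0,0],[0,0,0],[0,0,0],[0,0,0],[0,0,0]]' --fingers '[0.4,0.4,0.4,0.4,0.4,0.4]'

```text
time: 48.85
tcp_pos: [657.3, -253.4, 19.1]
tool_rot: [0.982, 0.189, 0.001, 0.0]
wrist_force: [-0.5, -0.1, -0.3]
finger_gap: 0.598
finger_force: 0.0
```

```bash
python3 go.py 656.5 -252.4 5 21.8
```

```text
t 48.85 tcp [ 657.3 -253.4   19.1] yaw 21.81 tilt [ 0.0018 -0.0006] gap 0.598 F [-0.5 -0.1 -0.3] ff 0.0 j7 -1.15
units in tool axes [-0.01 -0.05  0.56] turn units 0.0
after turn:  [-0.01 -0.05  0.56]
```

apply_moves --translation '[[0,-0.03,0.3],[0,0,0.18],[0,0,0.05],[0,0,0],[0,0,0],[0,0,0],[0,0,0],[0,0,0]]' --angular '[[0,0,0],[0,0,0],[0,0,0],[0,0,0],[0,0,0],[0,0,0],[0,0,0],[0,0,0]]' --fingers '[0.4,0.4,0.5,0.6,0.7,0.8,0.9,1]'

```text
time: 49.52
tcp_pos: [656.3, -252.5, 4.6]
tool_rot: [0.982, 0.189, 0.0, 0.0]
wrist_force: [-0.5, -0.1, -1.2]
finger_gap: 0.248
finger_force: 39.9
```

apply_moves --translation '[[0,0,0],[0,0,0],[0,0,0]]' --angular '[[0,0,0],[0,0,0],[0,0,0]]' --fingers '[1,1,1]'

```text
time: 49.77
tcp_pos: [656.3, -252.5, 4.6]
tool_rot: [0.982, 0.189, 0.0, 0.0]
wrist_force: [-0.3, -0.7, -0.2]
finger_gap: 0.245
finger_force: 40.0
```

```bash
python3 go.py 656.5 -252.4 5 -177.9
```

```text
t 49.77 tcp [ 656.3 -252.5    4.6] yaw 21.81 tilt [ 0.0001 -0.0001] gap 0.245 F [-0.3 -0.7 -0.2] ff 40.0 j7 -1.16
units in tool axes [ 0.01 -0.   -0.02] turn units -27.98
after turn:  [-0.01  0.   -0.02]
```

apply_moves --translation '[[0,0,-0.3],[0,0,-0.6],[0,0,-0.9],[0,0,-0.9],[0,0,-0.9],[0,0,-0.9],[0,0,-0.5],[0,0,-0.2]]' --angular '[[0,0,0],[0,0,0],[0,0,0],[0,0,0],[0,0,0],[0,0,0],[0,0,0],[0,0,0]]' --fingers '[1,1,1,1,1,1,1,1]'

```text
time: 50.43
tcp_pos: [657.8, -252.7, 138.4]
tool_rot: [0.982, 0.189, 0.002, 0.001]
wrist_force: [1.1, 0.4, -1.0]
finger_gap: 0.247
finger_force: 39.9
```

apply_moves --translation '[[-0.02,-0.4,0],[-0.02,-0.4,0],[-0.04,-0.8,0],[-0.04,-0.8,0],[-0.05,-0.8,0],[-0.05,-0.8,0],[-0.05,-0.8,0],[-0.05,-0.8,0]]' --angular '[[0,0,0],[0,0,0],[0,0,0],[0,0,0],[0,0,0],[0,0,0],[0,0,0],[0,0,0]]' --fingers '[1,1,1,1,1,1,1,1]'

```text
time: 51.1
tcp_pos: [594.6, -123.3, 132.9]
tool_rot: [0.982, 0.19, -0.001, -0.001]
wrist_force: [0.4, 0.2, -0.0]
finger_gap: 0.243
finger_force: 39.9
```

apply_moves --translation '[[-0.05,-0.8,0],[-0.05,-0.8,0],[-0.04,-0.8,0],[-0.04,-0.8,0],[-0.03,-0.5,0],[0,-0.2,0],[0,0,0],[0,0,0]]' --angular '[[0,0,0],[0,0,0],[0,0,0],[0,0,0],[0,0,0],[0,0,0],[0,0,0],[0,0,0]]' --fingers '[1,1,1,1,1,1,1,1]'

```text
time: 51.77
tcp_pos: [555.7, -37.5, 134.2]
tool_rot: [0.982, 0.189, -0.0, 0.0]
wrist_force: [0.1, -0.2, -0.2]
finger_gap: 0.242
finger_force: 39.9
```

apply_moves --translation '[[0,0,0],[0,0,0],[0,0,0],[0,0,0],[0,0,0],[0,0,0],[0,0,0],[0,0,0]]' --angular '[[0,0,-0.5],[0,0,-0.8],[0,0,-0.8],[0,0,-0.8],[0,0,-0.8],[0,0,-0.8],[0,0,-0.8],[0,0,-0.8]]' --fingers '[1,1,1,1,1,1,1,1]'

```text
time: 52.43
tcp_pos: [556.1, -38.7, 134.2]
tool_rot: [0.879, 0.476, -0.0, 0.0]
wrist_force: [0.1, 0.5, -0.3]
finger_gap: 0.247
finger_force: 39.9
```

```bash
python3 go.py 555.1 -35.2 130 -177.9
```

```text
t 52.43 tcp [556.1 -38.7 134.2] yaw 56.85 tilt [-0.0001 -0.0005] gap 0.247 F [ 0.1  0.5 -0.3] ff 39.9 j7 -0.92
units in tool axes [ 0.09 -0.11  0.17] turn units -21.86
after turn:  [0.04 0.14 0.17]
```

apply_moves --translation '[[0,0,0],[0,0,0],[0,0,0],[0,0,0],[0,0,0],[0,0,0],[0,0,0],[0,0,0]]' --angular '[[0,0,-1],[0,0,-1],[0,0,-1],[0,0,-1],[0,0,-1],[0,0,-1],[0,0,-1],[0,0,-1]]' --fingers '[1,1,1,1,1,1,1,1]'

```text
time: 53.1
tcp_pos: [556.1, -38.7, 134.2]
tool_rot: [0.624, 0.781, -0.0, 0.0]
wrist_force: [0.2, -0.2, -0.1]
finger_gap: 0.246
finger_force: 39.9
```

apply_moves --translation '[[0,0,0],[0,0,0],[0,0,0],[0,0,0],[0,0,0],[0,0,0],[0,0,0],[0,0,0]]' --angular '[[0,0,-1],[0,0,-1],[0,0,-1],[0,0,-1],[0,0,-1],[0,0,-1],[0,0,-1],[0,0,-1]]' --fingers '[1,1,1,1,1,1,1,1]'

```text
time: 53.77
tcp_pos: [556.1, -38.8, 134.1]
tool_rot: [0.271, 0.963, -0.0, -0.0]
wrist_force: [0.6, 0.2, -0.7]
finger_gap: 0.244
finger_force: 39.9
```

apply_moves --translation '[[0,0,0],[0,0,0],[0,0,0],[0,0,0],[0,0,0],[0,0,0],[0,0,0],[0,0,0]]' --angular '[[0,0,-1],[0,0,-0.9],[0,0,-0.9],[0,0,-0.7],[0,0,-0.4],[0,0,-0.1],[0,0,0],[0,0,0]]' --fingers '[1,1,1,1,1,1,1,1]'

```text
time: 54.43
tcp_pos: [555.8, -37.7, 134.3]
tool_rot: [0.077, 0.997, -0.0, -0.0]
wrist_force: [0.4, 0.3, -1.1]
finger_gap: 0.244
finger_force: 39.9
```

```bash
python3 go.py 555.1 -35.2 130 -177.9
```

```text
t 54.43 tcp [555.8 -37.7 134.3] yaw 171.19 tilt [-0.0003 -0.    ] gap 0.244 F [ 0.4  0.3 -1.1] ff 39.9 j7 0.78
units in tool axes [0.04 0.1  0.17] turn units -1.9
after turn:  [0.03 0.1  0.17]
```

apply_moves --translation '[[0,0,0],[0,0,0],[0,0,0],[0.03,0.09,0.2],[0,0,0.4],[0,0,0.3],[0,0,0],[0,0,0]]' --angular '[[0,0,-0.7],[0,0,-0.8],[0,0,-0.4],[0,0,0],[0,0,0],[0,0,0],[0,0,0],[0,0,0]]' --fingers '[1,1,1,1,1,1,1,1]'

```text
time: 55.1
tcp_pos: [554.4, -34.8, 111.2]
tool_rot: [-0.019, 1.0, -0.0, -0.001]
wrist_force: [-0.1, 0.4, -0.1]
finger_gap: 0.247
finger_force: 39.9
```

apply_moves --translation '[[0,0,0],[0,0,0],[0,0,0]]' --angular '[[0,0,0],[0,0,0],[0,0,0]]' --fingers '[1,1,1]'

```text
time: 55.35
tcp_pos: [555.1, -34.6, 112.4]
tool_rot: [-0.019, 1.0, -0.0, 0.0]
wrist_force: [-0.2, 0.2, -1.0]
finger_gap: 0.245
finger_force: 39.9
```

```bash
python3 go.py 555.1 -35.2 72.8 -177.9; python3 wr.py w11 >/dev/null; python3 - <<'E'
from h import *
from workcell import snapshot
t=dict(snapshot("scene")); d=cv2.imread("pics/w11.png")
s=cv2.resize(t["pixels"][150:280,240:420],(554,400)); cv2.imwrite("pics/v11.png",cv2.resize(np.hstack([d,s]),(800,268),interpolation=cv2.INTER_AREA))
E
```

```text
t 55.35 tcp [555.1 -34.6 112.4] yaw -177.77 tilt [ 0.0006 -0.    ] gap 0.245 F [-0.2  0.2 -1. ] ff 39.9 j7 0.91
units in tool axes [ 0.   -0.02  1.58] turn units 0.02
after turn:  [ 0.   -0.02  1.58]
```

View pics/v11.png

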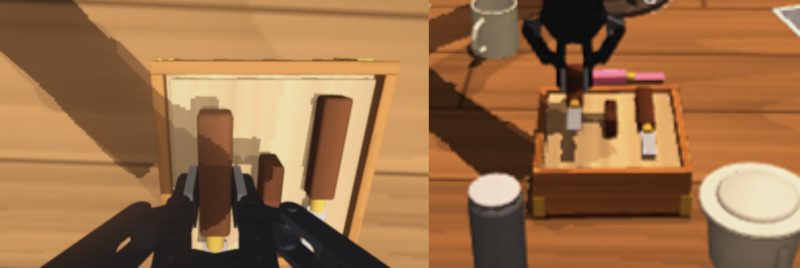

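Tool1 lies parallel on its side, and tool2 hangs on the other side of the bar with its blade away from the robot. I lower, release and withdraw.

apply_moves --translation '[[0,0,0.4],[0,0,0.5],[0,0,0.3],[0,0,0.12],[0,0,0.06],[0,0,0],[0,0,0],[0,0,0]]' --angular '[[0,0,0],[0,0,0],[0,0,0],[0,0,0],[0,0,0],[0,0,0],[0,0,0],[0,0,0]]' --fingers '[1,1,1,1,1,1,1,1]'

```text
time: 56.12
tcp_pos: [555.2, -34.6, 77.9]
tool_rot: [-0.02, 1.0, 0.0, 0.0]
wrist_force: [-0.4, 0.2, -0.5]
finger_gap: 0.249
finger_force: 39.9
```

```bash
python3 go.py 555.1 -35.2 72.8 -177.9
```

```text
t 56.12 tcp [555.2 -34.6  77.9] yaw -177.76 tilt [0.0006 0.0001] gap 0.249 F [-0.4  0.2 -0.5] ff 39.9 j7 0.88
units in tool axes [ 0.   -0.03  0.2 ] turn units 0.02
after turn:  [ 0.   -0.03  0.2 ]
```

apply_moves --translation '[[0,0,0.08],[0,0,0.07],[0,0,0.04],[0,0,0],[0,0,0],[0,0,0]]' --angular '[[0,0,0],[0,0,0],[0,0,0],[0,0,0],[0,0,0],[0,0,0]]' --fingers '[1,1,1,1,1,1]'

```text
time: 56.62
tcp_pos: [554.8, -34.7, 72.8]
tool_rot: [-0.02, 1.0, -0.0, -0.0]
wrist_force: [-0.3, 0.6, -1.6]
finger_gap: 0.239
finger_force: 40.0
```

apply_moves --translation '[[0,0,0],[0,0,0],[0,0,0],[0,0,0],[0,0,0],[0,0,-0.2],[0,0,-0.4],[0,0,-0.6]]' --angular '[[0,0,0],[0,0,0],[0,0,0],[0,0,0],[0,0,0],[0,0,0],[0,0,0],[0,0,0]]' --fingers '[0.7,0.65,0.62,0.62,0.62,0.62,0.62,0.62]'

```text
time: 57.28
tcp_pos: [554.3, -34.7, 103.1]
tool_rot: [-0.02, 1.0, 0.0, -0.001]
wrist_force: [-0.0, 0.1, 0.1]
finger_gap: 0.378
finger_force: 0.0
```

apply_moves --translation '[[0,0,-0.8],[0,0,-0.8],[0,0,-0.8],[0,0,-0.8],[0,0,-0.5],[0.4,0,0],[0.8,0,0],[0.8,0,0]]' --angular '[[0,0,0],[0,0,0],[0,0,0],[0,0,0],[0,0,0],[0,0,0],[0,0,0],[0,0,0]]' --fingers '[0.62,0.62,0.62,0.62,0.62,0.62,0.62,0.62]'

```text
time: 57.95
tcp_pos: [503.6, -36.5, 194.9]
tool_rot: [-0.02, 1.0, 0.0, -0.0]
wrist_force: [-0.3, 0.4, 0.2]
finger_gap: 0.382
finger_force: 0.0
```

apply_moves --translation '[[0.3,0.7,0],[0.3,0.8,0],[0,-0.8,0],[0,-0.8,0],[0,-0.8,0],[0,-0.8,0],[0,-0.8,0],[0,-0.8,0]]' --angular '[[0,0,0],[0,0,0],[0,0,0],[0,0,0],[0,0,0],[0,0,0],[0,0,0],[0,0,0]]' --fingers '[0.62,0.62,0.62,0.62,0.62,0.62,0.62,0.62]'

```text
time: 58.62
tcp_pos: [492.0, -120.6, 194.8]
tool_rot: [-0.02, 1.0, -0.0, -0.001]
wrist_force: [0.9, -0.2, 0.4]
finger_gap: 0.38
finger_force: 0.0
```

apply_moves --translation '[[0,-0.8,0],[0,-0.8,0],[0,-0.8,0],[0,-0.8,0],[0,-0.4,0],[0,0,0],[0,0,0],[0,0,0]]' --angular '[[0,0,0],[0,0,0],[0,0,0],[0,0,0],[0,0,0],[0,0,0],[0,0,0],[0,0,0]]' --fingers '[0.62,0.62,0.62,0.62,0.62,0.62,0.62,0.62]'

```text
time: 59.28
tcp_pos: [496.5, -207.9, 195.4]
tool_rot: [-0.02, 1.0, 0.0, -0.0]
wrist_force: [0.4, 0.2, -0.1]
finger_gap: 0.379
finger_force: 0.0
```

```bash
python3 go.py; python3 - <<'E'
from h import *
from workcell import snapshot
d=dict(snapshot("top")); s=dict(snapshot("scene"))
hsv=cv2.cvtColor(d["pixels"],cv2.COLOR_BGR2HSV); k=np.zeros(hsv.shape[:2],bool); k[145:240,265:360]=1
C=np.array([578.4,12.7]); a=np.radians(2.1); A=np.array([[np.cos(a),np.sin(a)],[-np.sin(a),np.cos(a)]])
m=(hsv[...,0]<14)&(hsv[...,1]>135)&(hsv[...,2]<140)&k
for b,t,c in blobs(m,60): 
    r=cv2.minAreaRect(((ray(d,np.argwhere(b)[:,::-1],86)[:,:2]-C)@A.T).astype(np.float32)); print("dark",t,np.round(r[0],1),np.round(r[1],1),round(r[2],1))
m=(hsv[...,1]<50)&(hsv[...,2]>120)&k
for b,t,c in blobs(m,40): print("blade",t,(A@(ray(d,c,78)[0,:2]-C)).round(1))
o=np.hstack([cv2.resize(d["pixels"][140:240,255:375],(480,400),interpolation=cv2.INTER_CUBIC),cv2.resize(s["pixels"][170:270,270:390],(480,400),interpolation=cv2.INTER_CUBIC)])
cv2.imwrite("pics/end.png",cv2.resize(o,(800,333)))
E
```

```text
t 59.28 tcp [ 496.5 -207.9  195.4] yaw -177.66 tilt [-0.      0.0006] gap 0.379 F [ 0.4  0.2 -0.1] ff 0.0 j7 1.34
dark [307 179   7  21 110] [ 0.7 -0.8] [50.6 12.8] 1.0
dark [325 183  10  36 249] [-29.6 -46.6] [87.6 19.8] 0.2
dark [287 185   9  37 247] [-31.8  46.4] [19.5 89. ] 88.3
dark [273 229  80   7 209] [-106.8   -3. ] [  8.4 189.5] 0.4
blade [324 160   8  19 129] [ 53.8 -47. ]
blade [287 162   8  19 135] [51.2 45.8]
```

View pics/end.png

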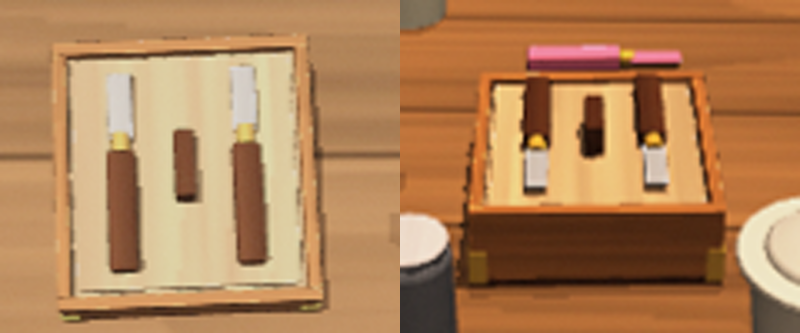

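Both tools lie parallel on either side of the bar (y about ±46 mm, origins near x = -25 mm, blades away from the robot). The cover is inside the rim and the robot is clear, so I hand in.

```bash
python3 -c "
from workcell import job
print(job.sign_off())"
```

```text
the job is handed in; nothing more can be done
None
```

The job was handed in at about 59 s: all three tins in their pockets, the cover pressed down inside the rim, and both tools flat on it either side of the handle with blades away from the robot; the hand-in gave no verdict.

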